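# Lamp off, clamp open, bracket out

## Robot

A 6-joint arm with a two-finger parallel gripper is mounted at the origin on the work surface. World frame = base frame: x ahead of the robot, y to its left, z up, the work surface at z = 0. Lengths are in mm, angles in rad, forces in N, time in s.
With the tool pointing down it reaches from about 325 to 775 mm from the base axis. Payload 5.5 kg.
Tool frame: the origin (TCP) lies between the finger pads; the fingertips stand 22 mm ahead of it and the grasp point (between the pads) lies 3 mm ahead of it; y points along the fingers, x is the direction in which the jaws open and shut, and the axes are right-handed (so a half turn about y gives the same grasp; the last joint's range is limited). The gripper opens to 85 mm and grips with 20 to 120 N. Pads are 22 mm wide; open, the fingers measure 114 mm over their backs; the gripper's body (76 mm by 85 mm) begins 54 mm behind the grasp point. The pads swing forward as they close: fully open they stand 13 mm farther back than shut.
Start: joints at [-1.365, 0.091, 1.231, -0, 1.82, -0.057], TCP at [155.87, -579.414, 253.275] pointing down, gripper open.
Joint ranges: [-2.87, 2.87], [-0.86, 2.18], [0.17, 2.46], [-1.51, 4.65], [0.06, 2.69], [-2.65, 2.65]. Speed limits (rad/s): [2.57, 2.57, 3.01, 3.14, 3.14, 3.14].

## Interface

Orientations are given as [roll, pitch, yaw] about the fixed x, y, z axes, in that order (R = Rz(yaw) Ry(pitch) Rx(roll)).
In Python, from rig import readout, cams, sign_off gives the robot as it stands.
- The arm moves only by the tool arm_command, never from a script. Its argument "series" is a list of rows, each an object with "linear": the shift along the tool's x, y, z in cm, a list of three; "twist": the turn about the tool's y in degrees; "fingers": the finger opening in cm, from 0 to 8.54. In form: [{"linear": [x, y, z], "twist": twist, "fingers": fingers}, ...]. A call has exactly 10 rows; each row shifts and turns the pose as measured when the row begins, along the tool's axes as they then stand; what a row does not reach is not made up. A row lasts 1/12 s, in which the tool goes at most 41.7 mm and 7.16 degrees, less where a joint would pass 70% of its speed; a pose out of reach is approached as far as the arm can. A call with a gripper value outside its range is refused whole. The fingers move at their own pace and stop on an object; the grip force is fixed at half the most. Time passes only in rows, so rows that do not move let the fingers close, or fill a call up. It gives the time, the measured TCP pose, the force and the opening at its end, in the units of the state.
- readout.get_state(): the state, without advancing time (a new reading comes with each control period).
- cams.capture(name): name is "side" or "top" or "wrist"; returns the picture (420x560x3 uint8, blue, green, red); there is no depth.
- cams.camera_info(name): a dict with "fx", "fy", "cx", "cy" (pixels), "R" (3x3) and "t" (3): a world point X has camera coordinates R X + t. Camera axes: x right, y down, z forward; pixel columns grow to the right and rows downward; lengths in mm; the calibration is good to about 2 mm. A picture is of the moment at which its call begins: read the wrist's pose just before it. camera_info takes no time and is no camera call; for the wrist camera it gives the pose at the moment of the call.
- sign_off(): hands the job in, once; it reports no verdict.
Trained networks look in the newest picture that a camera, given by its name, has taken for a name from the list of things; names that differ only in an ending like _2 or _b are one class to them, and where a whole thing is asked for, a point or a joint stands for the part that bears it (a point fixed in the world has none). Each returns a list of dicts, best first, with "confidence" (0 to 1); they miss things now and then, are a little off and sometimes report something else, mostly with a low value. They report only what shows in the picture. A call takes as long as a camera call. They do not tell look-alikes from the thing itself.
- cams.trace(query, camera): "pixels" (420x560 bool, what is visible of it) and "position" ([column, row] in pixels, amid what is visible of it).
- cams.spot_point(query, camera): "position" ([column, row] in pixels: a listed point, or the origin of a listed thing).
The state is a dict: "time": time; "joint_positions": joint angles; "joint_velocities": joint speeds; "joint_torque": joint torques, N m; "eef_pos": TCP position; "ee_rot": TCP orientation; "contact_force": force on the tool from outside, world axes, zero at the start; "torque": the same for the moment, N m; "finger_gap": finger opening in mm.
Only numpy, scipy, OpenCV 4.12 (cv2) and the standard library are available. Lean on these libraries where they do the work, as an engineer would, in place of code of your own. Each camera call takes 0.05 s, during which the arm holds its last target.

## Task

The glue on the clamped bracket has cured. First switch off the UV lamp by pushing the red paddle fully in (it is hidden under the front lip of its hood), then push the clamp's red handle right back so that its arm stands clear, lift the bracket out and set it down (do not drop it) flat on its base in the blue tray. Leave the lamp off, the clamp open and the other things on the bench where they are.

Things in the scene. Friction and masses are not known exactly. Their poses are not given: they have to be found in the camera images.
- uv_lamp: UV lamp fixed to the bench: white head 270 mm wide (y), 210 deep (x), 262 high, on a grey column. Origin on the bench below the head's middle; -x is its front, z up. The hood plate (14 mm thick, underside at z = 222) ends in a front lip along y at x = -110. From 10 mm behind the lip edge a flat panel slopes back and down at 45 degrees for 96 mm: lit violet window, and the paddle at y = -75.
- lip_edge (a point): Lower front edge of the hood's lip, above the middle of the red paddle (lamp x = -110, y = -75, z = 222 mm); axes as the lamp's. A red mark 48 mm wide and a small violet pilot light on top of the hood show the place from above. Under the lip, in front of and below the sloped panel, all is free down to the lamp's base plate (12 mm high).
- paddle_face (a point): On the outer face of the red paddle (46 mm wide), 25 mm down from its hinge, 11 mm from its free lower edge. The hinge lies along the lamp's y, 3 mm behind and 10 mm below the lip edge. Pushed in, the face is parallel to the panel, 17 mm in front of it: fingers pointing in and 45 degrees down, held along the panel, then pass 10 mm under the lip edge and press it square by moving up and in (+x = +z).
- lamp_paddle (a joint): Red switch paddle (rad): 0 = standing out, lamp on; 0.36 = pushed fully in, lamp off. It is stiff and stays where it is left. About 4 N on its face pushes it in; the face moves by about 9 mm.
- fixture: Aluminium plate 220 (x) x 110 (y) x 12 mm fixed to the bench, with toggle clamp, bracket and guide bars 6 mm high. Origin on the bench; plate from x = -105 to +115 mm. +x is the way the closed clamp arm points, over the bracket; z up. The arm is 68 mm long from its pivot at x = -30, z = 46; closed, its top is at z = 65; open, it stands upright over the pivot, up to z = 115. Only the handle moves it.
- handle_pivot (a point): Pivot of the clamp's handle, at fixture x = -64, y = 0, z = 34 mm; its axis runs along the fixture's y.
- handle_grip (a point): On the axis of the clamp's red round handle (15 mm thick, grip 30 to 94 mm from the pivot), 65 mm from the pivot. Upright when the clamp is closed; free to push from the fixture's +x side, above the arm.
- clamp_handle (a joint): Clamp handle (rad): 0 = upright, clamp closed and locked; 1.33 = right back towards the fixture's -x, clamp arm swung up. It stays where it is left; a few N at the grip move it.
- bracket_leg (a point): Centre of the upright leg of the aluminium angle bracket in the fixture (about 140 g): leg 10 (x) x 50 (y) mm, top 48 mm above the bracket's underside. This point is 28 mm above the underside and 35 mm to +x of the base's middle. Base 80 x 50 x 8 mm. x along the base towards the leg (in the fixture: its +x), z up. Grip the leg across its 10 mm from above.
- bracket: The same bracket; origin at the middle of the underside of its base. Axes as bracket_leg.
- tray: Blue tray for finished parts, fixed, outside 240 (x) x 200 (y) x 35 mm high, walls and floor 5 mm. Origin at the middle of its underside on the bench. It is empty.
- raw_bracket_a: Bystander: bracket of the same shape without label plate, loose on the bench.
- raw_bracket_b: Bystander: a second such bracket.
- kit_box: Bystander: green first-aid box with a white cross, 190 x 260 x 92 mm.
- carton_a: Bystander: white carton 60 x 90 x 45 mm.
- carton_b: Bystander: brown carton 50 x 110 x 35 mm.
- tape_roll: Bystander: roll of tape, 90 mm across, 25 mm high.
- glue_bottle: Bystander: black glue bottle, 44 mm across, 110 mm high.
- pen_cup: Bystander: blue cup, 76 mm across, 90 mm high.
There are look-alikes about, which are no part of the job. What is shaped like the bracket but yellow is not meant.

How it is judged (in metres and radians):
On the way, in this order (a step that is already met when the one before it is completed fails the run):
1. the lamp is switched off: its paddle is pushed in, with the clamp still closed (value of joint lamp_paddle above 0.29 rad and value of joint clamp_handle below 0.2 rad), for 0.2 s.
2. the clamp is flipped open (value of joint clamp_handle above 0.95 rad), for 0.2 s.
At the end, for the whole second after the job is handed in: The lamp's paddle is in (joint above 0.29 rad), the clamp's handle leans back (joint above 0.95 rad), and the bracket stands at rest on its base on the tray's floor, inside its walls (underside within 4 mm of the floor, tilted less than 0.1 rad) (value of joint lamp_paddle above 0.29 rad and value of joint clamp_handle above 0.95 rad and x of bracket in the frame of tray between -0.115 and 0.115 m and y of bracket in the frame of tray between -0.095 and 0.095 m and z of bracket in the frame of tray below 0.009 m and angle between bracket's own z axis and vertical below 0.1 rad and linear speed of bracket below 0.02 m/s); the robot touches nothing.
It fails at once if the bracket is dropped (moves faster than 0.6 m/s, a fall of about 2 cm, without being held) (linear speed of bracket above 0.6 m/s and contact force between the fingers and bracket below 0.05 N).
It fails at once if a bystander is moved by more than 30 mm (distance of any of raw_bracket_a, raw_bracket_b, kit_box, carton_a, carton_b, tape_roll, glue_bottle, pen_cup from where it was at the start of the episode above 0.03 m).
It also fails if it takes over 67 s, if anything falls off the work surface, if the arm or the gripper's body presses on something with over 40 N, if the wrist force passes 120 N, or if a joint passes its speed limit or range.

## Working session

There is one attempt and no reset: what is moved stays moved. The work goes in short steps, Python scripts to look and compute and a tool call to move; the robot and the scene stay as the last step left them, time stands still between calls to the robot, and variables do not carry over. Pictures are saved under pics/ and viewed, and the job is handed in when it is done.

Besides the shell and the picture viewer there is one more tool, called after "Call:" by a JSON object that holds its "api" and its "payload". arm_command: Moves the arm, as the interface text tells. Its arguments: {"type":"object","properties":{"series":{"type":"array"}},"required":["series"]}

```bash
ls; mkdir -p pics; python3 - <<'E'
from rig import readout, cams
import cv2
print(readout.get_state())
for n in ("side","top","wrist"):
    im=cams.capture(n); cv2.imwrite(f"pics/{n}0.png",im)
    i=cams.camera_info(n); print(n,i)
E
```

```text
pics
{'time': 0.0, 'joint_positions': array([-1.36468719e+00,  9.18982324e-02,  1.23187812e+00, -1.42055441e-06,
        1.81983116e+00, -5.66990759e-02]), 'joint_velocities': array([ 1.40806789e-03, -1.73680217e-03, -1.45679252e-03, -3.14662164e-05,
        1.12067487e-03, -5.69267617e-04]), 'joint_torque': array([ 4.90457624e-04, -4.58726478e+01, -4.18025351e+01, -3.38767495e-05,
        1.16283365e-02,  1.73514110e-05]), 'eef_pos': array([ 155.82438408, -579.1597011 ,  252.13165803]), 'ee_rot': array([-1.57068352,  0.00201169, -1.30798835]), 'contact_force': array([-0.42346805,  0.470321  ,  0.06792128]), 'torque': array([-0.02354679, -0.01226278, -0.01726454]), 'finger_gap': 85.399524472395}
side {'fx': 473.22312386309005, 'fy': 473.22312386309005, 'cx': 282.47907713124386, 'cy': 207.15642160018038, 'R': array([[ 0.81974405, -0.57248551,  0.01673413],
       [-0.41148784, -0.60903092, -0.67805538],
       [ 0.39836849,  0.54894597, -0.73482029]]), 't': array([-383.93056079,  398.20437463, 1289.99496488])}
top {'fx': 536.4119658282274, 'fy': 536.4119658282274, 'cx': 285.3175292928062, 'cy': 203.95804891199276, 'R': array([[-0.04892545, -0.9988004 , -0.00201575],
       [-0.97666895,  0.04826368, -0.20925672],
       [ 0.20910299, -0.00826926, -0.97785866]]), 't': array([ 124.58728266,  566.48705398, 1494.93115223])}
wrist {'fx': 365.23936666610587, 'fy': 365.23936666610587, 'cx': 279.9318731737401, 'cy': 211.12289620681022, 'R': array([[ 0.25934669, -0.96578216, -0.00202974],
       [-0.93052805, -0.25044128,  0.26720161],
       [-0.25856688, -0.06740912, -0.96363851]]), 't': array([-599.57109977,  -35.14359214,  378.40118167])}
```

View pics/side0.png

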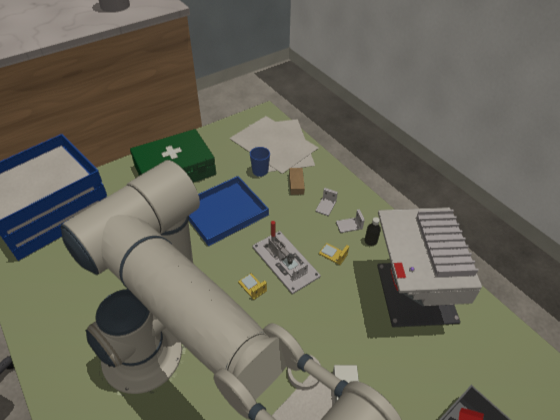

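View pics/top0.png

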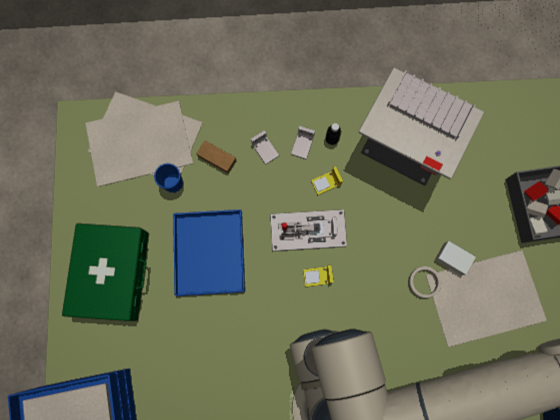

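View pics/wrist0.png

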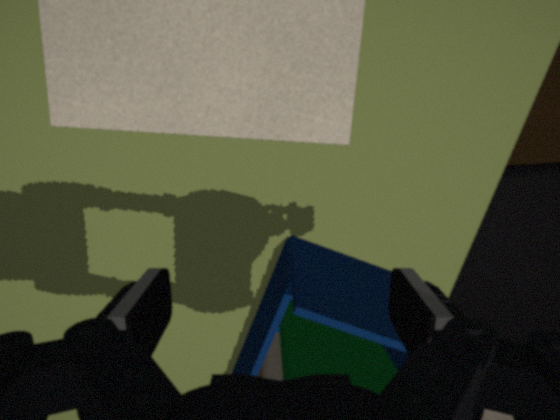

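```bash
cat > h.py <<'E'
import numpy as np, cv2
from rig import readout, cams
from scipy.optimize import least_squares
from scipy.spatial.transform import Rotation as Ro
def K(i): return np.array([[i['fx'],0,i['cx']],[0,i['fy'],i['cy']],[0,0,1]])
def proj(i,X): 
    c=np.asarray(i['R'])@np.asarray(X,float)+i['t']; return np.array([i['fx']*c[0]/c[2]+i['cx'],i['fy']*c[1]/c[2]+i['cy']])
def tri(obs): # [(info,(u,v)),...]
    A=[]
    for i,p in obs:
        P=K(i)@np.c_[i['R'],i['t']]; A+=[p[0]*P[2]-P[0],p[1]*P[2]-P[1]]
    A=np.array(A); x=np.linalg.lstsq(A[:,:3],-A[:,3],rcond=None)[0]
    r=[np.round(proj(i,x)-p,1) for i,p in obs]
    return x,r
def ray(i,p,z):
    R=np.asarray(i['R']); d=R.T@np.array([(p[0]-i['cx'])/i['fx'],(p[1]-i['cy'])/i['fy'],1]); c=-R.T@i['t']
    return c+d*(z-c[2])/d[2]
E
python3 - <<'E'
from h import *
it,is_=cams.camera_info('top'),cams.camera_info('side')
for q in ['lip_edge','uv_lamp','paddle_face','fixture','handle_pivot','handle_grip','bracket_leg','bracket','tray']:
    T=cams.spot_point(q,'top'); S=cams.spot_point(q,'side')
    f=lambda L:[(np.round(d['position'],1).tolist(),round(d['confidence'],2)) for d in L[:4]]
    print(q,'T',f(T),'S',f(S))
    if T and S:
        x,r=tri([(it,T[0]['position']),(is_,S[0]['position'])]); print('   ',x.round(1),r)
print(readout.get_state()['time'])
E
```

```text
lip_edge T [([426.6, 172.4], 0.64), ([334.3, 144.5], 0.41), ([421.3, 281.6], 0.27)] S [([392.1, 271.1], 0.67)]
    [ 606.8 -277.7  224.1] [array([ 0.7, -1.5]), array([-2. ,  0.6])]
uv_lamp T [([400.6, 146.5], 0.57)] S [([411.5, 294.7], 0.66)]
    [ 758.6 -275.2  -25.8] [array([ 0.3, -0.7]), array([-1. ,  0.3])]
paddle_face T [] S [([394.5, 283.6], 0.46)]
fixture T [([308.6, 227.8], 0.94), ([174.0, 184.1], 0.2)] S [([285.7, 259.9], 0.92)]
    [505.8  31.4   5.9] [array([-0.2,  0.7]), array([ 0.8, -0.2])]
handle_pivot T [] S [([271.0, 241.2], 0.51)]
handle_grip T [([285.8, 227.5], 0.46)] S [([274.8, 228.0], 0.41)]
    [499.6  97.4  99.5] [array([ 0.5, -1.2]), array([-1.5,  0.4])]
bracket_leg T [([330.4, 226.7], 0.91), ([330.5, 273.4], 0.68), ([336.1, 174.8], 0.6), ([285.4, 229.4], 0.47)] S [([302.9, 267.8], 0.84), ([344.7, 251.2], 0.75), ([260.1, 287.6], 0.64)]
    [509.5 -34.9  32.4] [array([ 0.8, -2.1]), array([-2.7,  0.7])]
bracket T [([325.5, 181.6], 0.98), ([321.9, 227.2], 0.92), ([318.3, 274.8], 0.77), ([111.7, 273.5], 0.7)] S [([331.6, 253.2], 0.9), ([289.7, 271.4], 0.75), ([254.8, 287.1], 0.58), ([285.2, 261.7], 0.24)]
    [645.6 -28.2   2.4] [array([-0.3,  0.7]), array([ 0.8, -0.2])]
tray T [([210.2, 253.8], 0.78)] S [([224.9, 209.6], 0.72)]
    [446.2 322.4  13.3] [array([ 0.3, -0.9]), array([-1. ,  0.2])]
1.05
```

```bash
python3 - <<'E'
import cv2
t=cv2.imread('pics/top0.png'); s=cv2.imread('pics/side0.png')
cv2.imwrite('pics/c1.png',cv2.resize(t[60:220,340:500],None,fx=3.7,fy=3.7,interpolation=cv2.INTER_CUBIC))
cv2.imwrite('pics/c2.png',cv2.resize(s[200:330,370:490],None,fx=4.5,fy=4.5,interpolation=cv2.INTER_CUBIC))
cv2.imwrite('pics/c3.png',cv2.resize(t[200:260,260:360],None,fx=8,fy=8,interpolation=cv2.INTER_CUBIC))
E
```

```text
(no output)
```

View pics/c1.png

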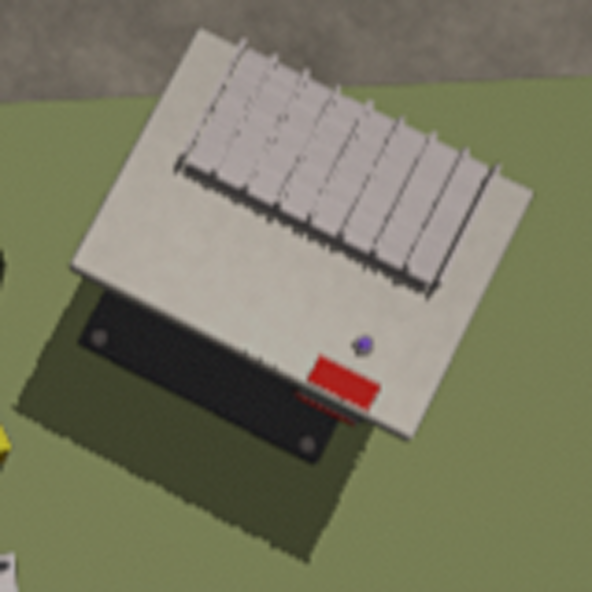

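View pics/c2.png

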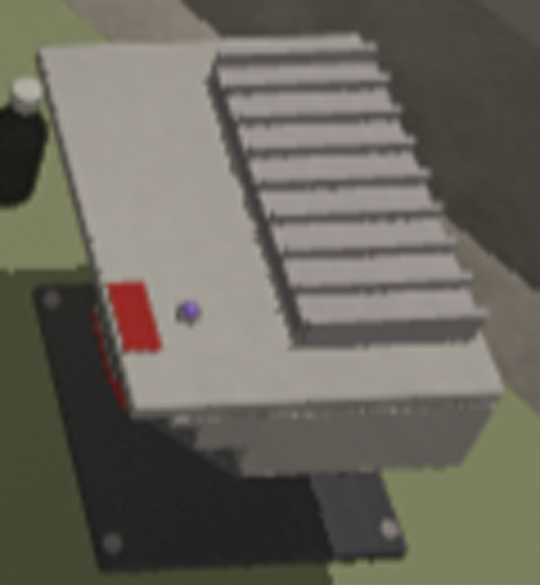

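View pics/c3.png

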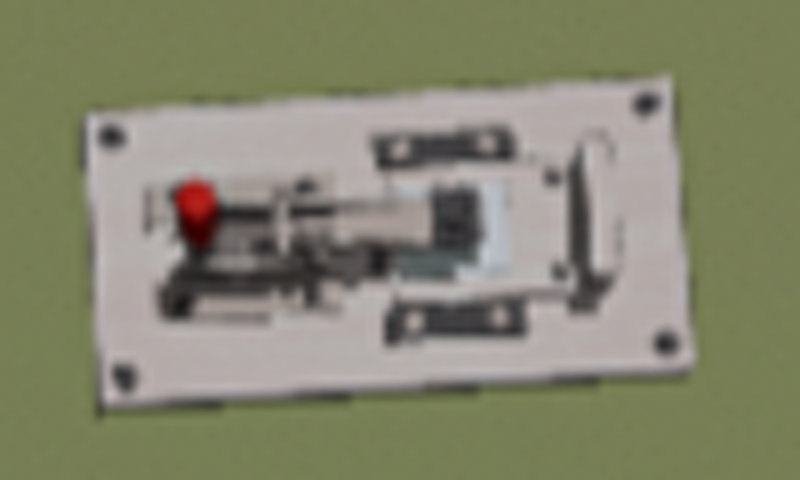

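```bash
python3 - <<'E'
from h import *
it,is_=cams.camera_info('top'),cams.camera_info('side')
C=[ray(it,(340+u/3.7,60+v/3.7),236) for u,v in [(72,265),(410,438),(533,190),(200,28)]]
C=np.array(C)[:,:2];print('lamp corners',C.round(1).tolist())
ly=C[0]-C[1]; lx=C[2]-C[1]; print(np.linalg.norm(ly),np.linalg.norm(lx)); 
yaw1=np.arctan2(lx[1],lx[0]); yaw2=np.arctan2(-ly[0],ly[1]); print('yaw',yaw1,yaw2)
C2=np.array([ray(is_,(370+u/4.5,200+v/4.5),236) for u,v in [(38,48),(133,410),(502,395),(375,45)]])[:,:2]; print('side',C2.round(1).tolist())
yaw=(yaw1+yaw2)/2
ex=np.array([np.cos(yaw),np.sin(yaw)]);ey=np.array([-ex[1],ex[0]])
for c in (C,C2):
  mid=(c[0]+c[1])/2; print('lip',mid-75*ey, 'alt', c[1]+60*ey,'orig',mid+110*ex)
F=np.array([ray(it,(260+u/8,200+v/8),12) for u,v in [(85,112),(672,78),(692,372),(100,408)]])[:,:2]
print('fix',F.round(1).tolist(),F.mean(0)); fx=(F[1]+F[2]-F[0]-F[3])/2; print(np.linalg.norm(fx),np.arctan2(fx[1],fx[0]))
fo=F.mean(0)-5*fx/np.linalg.norm(fx); print('fix origin',fo)
E
```

```text
lamp corners [[719.6, -106.9], [580.8, -333.0], [759.8, -442.2], [897.3, -214.7]]
265.37596096965524 209.65161169264243
yaw -0.5474843496240396 -0.5505551288827543
side [[718.3, -110.6], [578.1, -337.8], [753.6, -445.9], [897.7, -228.8]]
lip [ 611.0633833  -283.93331955] alt [ 612.09620813 -281.85463359] orig [ 744.03624246 -277.35922436]
lip [ 609.07508539 -288.18765491] alt [ 609.43254433 -286.6589584 ] orig [ 742.04794455 -281.61355973]
fix [[553.8, 141.4], [555.9, -77.8], [445.6, -77.2], [443.0, 140.7]] [499.57697047  31.77774686]
218.54365799365448 -1.5601011043346844
fix origin [499.52349537  36.7774609 ]
```

Call:
{"api": "arm_command", "payload": {"series": [{"linear":[0,-4,0],"twist":0,"fingers":0},{"linear":[0,-4,0],"twist":0,"fingers":0},{"linear":[0,-4,0],"twist":0,"fingers":0},{"linear":[3,-1,0],"twist":0,"fingers":0},{"linear":[4,0,0],"twist":0,"fingers":0},{"linear":[4,0,0],"twist":0,"fingers":0},{"linear":[4,0,0],"twist":0,"fingers":0},{"linear":[4,0,0],"twist":0,"fingers":0},{"linear":[4,0,0],"twist":0,"fingers":0},{"linear":[4,0,0],"twist":0,"fingers":0}]}}

```text
time: 1.88
eef_pos: [205.7, -763.3, 327.8]
ee_rot: [-1.569, -0.011, -1.308]
contact_force: [-0.2, 0.3, 1.1]
finger_gap: -0.0
```

```bash
cat > st.py <<'E'
from h import *
import json
s=readout.get_state()
R=Ro.from_euler('xyz',s['ee_rot']).as_matrix()
p=s['eef_pos']
print('t',round(s['time'],2),'q',s['joint_positions'].round(3).tolist(),'p',p.round(1).tolist(),'r',round(float(np.hypot(*p[:2])),1),'rpy',s['ee_rot'].round(3).tolist())
print('tool x',R[:,0].round(3),'y',R[:,1].round(3),'z',R[:,2].round(3),'F',s['contact_force'].round(1),'gap',round(s['finger_gap'],1))
open('log.jsonl','a').write(json.dumps(dict(q=s['joint_positions'].tolist(),p=p.tolist(),e=s['ee_rot'].tolist()))+'\n')
E
python3 st.py
```

```text
t 1.88 q [-1.352, 0.805, 0.174, 0.003, 2.151, -0.042] p [205.7, -763.3, 327.8] r 790.5 rpy [-1.569, -0.011, -1.308]
tool x [ 0.26  -0.966  0.011] y [ 0.005 -0.01  -1.   ] z [0.966 0.26  0.002] F [-0.2  0.3  1.1] gap -0.0
```

Call:
{"api": "arm_command", "payload": {"series": [{"linear":[4,0,0],"twist":0,"fingers":0},{"linear":[4,0,0],"twist":0,"fingers":0},{"linear":[4,0,0],"twist":0,"fingers":0},{"linear":[4,0,0],"twist":0,"fingers":0},{"linear":[4,0,0],"twist":0,"fingers":0},{"linear":[4,0,0],"twist":0,"fingers":0},{"linear":[4,0,0],"twist":0,"fingers":0},{"linear":[4,0,0],"twist":0,"fingers":0},{"linear":[4,0,0],"twist":0,"fingers":0},{"linear":[4,0,0],"twist":0,"fingers":0}]}}

```text
time: 2.72
eef_pos: [241.6, -897.4, 211.5]
ee_rot: [-1.567, -0.243, -1.309]
contact_force: [0.2, -0.1, -0.2]
finger_gap: -0.0
```

```bash
python3 st.py
```

```text
t 2.72 q [-1.349, 0.961, 0.17, 0.013, 1.768, -0.036] p [241.6, -897.4, 211.5] r 929.3 rpy [-1.567, -0.243, -1.309]
tool x [ 0.251 -0.938  0.241] y [ 0.066 -0.231 -0.971] z [0.966 0.259 0.004] F [ 0.2 -0.1 -0.2] gap -0.0
```

Call:
{"api": "arm_command", "payload": {"series": [{"linear":[3,-3,0],"twist":0,"fingers":0},{"linear":[3,-3,0],"twist":0,"fingers":0},{"linear":[4,-1,0],"twist":0,"fingers":0},{"linear":[4,-1,0],"twist":0,"fingers":0},{"linear":[4,0,0],"twist":0,"fingers":0},{"linear":[4,0,0],"twist":0,"fingers":0},{"linear":[4,0,0],"twist":0,"fingers":0},{"linear":[4,0,0],"twist":0,"fingers":0},{"linear":[4,0,0],"twist":0,"fingers":0},{"linear":[4,0,0],"twist":0,"fingers":0}]}}

```text
time: 3.55
eef_pos: [257.4, -958.4, 292.8]
ee_rot: [-1.566, -0.53, -1.311]
contact_force: [-0.7, 1.1, 0.6]
finger_gap: -0.1
```

```bash
python3 st.py
```

```text
t 3.55 q [-1.351, 0.906, 0.169, 0.025, 1.537, -0.035] p [257.4, -958.4, 292.8] r 992.3 rpy [-1.566, -0.53, -1.311]
tool x [ 0.222 -0.834  0.506] y [ 0.134 -0.488 -0.863] z [0.966 0.259 0.004] F [-0.7  1.1  0.6] gap -0.1
```

Call:
{"api": "arm_command", "payload": {"series": [{"linear":[4,0,0],"twist":0,"fingers":0},{"linear":[4,0,0],"twist":0,"fingers":0},{"linear":[4,0,0],"twist":0,"fingers":0},{"linear":[4,0,0],"twist":0,"fingers":0},{"linear":[4,0,0],"twist":0,"fingers":0},{"linear":[0,0,0],"twist":0,"fingers":0},{"linear":[0,0,0],"twist":0,"fingers":0},{"linear":[0,0,0],"twist":0,"fingers":0},{"linear":[0,0,0],"twist":0,"fingers":0},{"linear":[0,0,0],"twist":0,"fingers":0}]}}

```text
time: 4.38
eef_pos: [265.0, -987.7, 345.5]
ee_rot: [-1.566, -0.692, -1.311]
contact_force: [-1.2, 0.7, 0.1]
finger_gap: 0.2
```

```bash
python3 st.py
```

```text
t 4.38 q [-1.351, 0.878, 0.169, 0.031, 1.404, -0.036] p [265.0, -987.7, 345.5] r 1022.6 rpy [-1.566, -0.692, -1.311]
tool x [ 0.198 -0.744  0.638] y [ 0.168 -0.615 -0.77 ] z [0.966 0.259 0.004] F [-1.2  0.7  0.1] gap 0.2
```

Call:
{"api": "arm_command", "payload": {"series": [{"linear":[-3.1,-2.5,0],"twist":0,"fingers":0},{"linear":[-3.1,-2.5,0],"twist":0,"fingers":0},{"linear":[-3.1,-2.5,0],"twist":0,"fingers":0},{"linear":[-3.1,-2.5,0],"twist":0,"fingers":0},{"linear":[-3.1,-2.5,0],"twist":0,"fingers":0},{"linear":[-3.1,-2.5,0],"twist":0,"fingers":0},{"linear":[-3.1,-2.5,0],"twist":0,"fingers":0},{"linear":[-3.1,-2.5,0],"twist":0,"fingers":0},{"linear":[-3.1,-2.5,0],"twist":0,"fingers":0},{"linear":[-3.1,-2.5,0],"twist":0,"fingers":0}]}}

```text
time: 5.22
eef_pos: [169.2, -632.5, 321.3]
ee_rot: [-1.565, -0.67, -1.312]
contact_force: [-0.4, -0.6, 0.7]
finger_gap: 0.1
```

```bash
python3 st.py
```

```text
t 5.22 q [-1.387, -0.295, 1.593, 0.056, 1.176, -0.08] p [169.2, -632.5, 321.3] r 654.8 rpy [-1.565, -0.67, -1.312]
tool x [ 0.2   -0.758  0.621] y [ 0.164 -0.599 -0.784] z [0.966 0.259 0.004] F [-0.4 -0.6  0.7] gap 0.1
```

Call:
{"api": "arm_command", "payload": {"series": [{"linear":[-3.1,-2.4,0],"twist":0,"fingers":0},{"linear":[-3.1,-2.4,0],"twist":0,"fingers":0},{"linear":[-3.1,-2.4,0],"twist":0,"fingers":0},{"linear":[-3.1,-2.4,0],"twist":0,"fingers":0},{"linear":[-3.1,-2.4,0],"twist":0,"fingers":0},{"linear":[-3.1,-2.4,0],"twist":0,"fingers":0},{"linear":[-3.1,-2.4,0],"twist":0,"fingers":0},{"linear":[-3.1,-2.4,0],"twist":0,"fingers":0},{"linear":[0,0,0],"twist":0,"fingers":0},{"linear":[0,0,0],"twist":0,"fingers":0}]}}

```text
time: 6.05
eef_pos: [106.8, -402.6, 347.9]
ee_rot: [-1.563, -0.568, -1.312]
contact_force: [-0.2, -0.2, -1.0]
finger_gap: 0.6
```

```bash
python3 st.py
```

```text
t 6.05 q [-1.46, -0.857, 1.866, 0.087, 1.571, -0.126] p [106.8, -402.6, 347.9] r 416.5 rpy [-1.563, -0.568, -1.312]
tool x [ 0.216 -0.815  0.538] y [ 0.145 -0.518 -0.843] z [0.966 0.26  0.006] F [-0.2 -0.2 -1. ] gap 0.6
```

Call:
{"api": "arm_command", "payload": {"series": [{"linear":[-3.5,-2.0,0],"twist":0,"fingers":0},{"linear":[-3.5,-2.0,0],"twist":0,"fingers":0},{"linear":[-3.5,-2.0,0],"twist":0,"fingers":0},{"linear":[-3.5,-2.0,0],"twist":0,"fingers":0},{"linear":[-3.5,-2.0,0],"twist":0,"fingers":0},{"linear":[-3.5,-2.0,0],"twist":0,"fingers":0},{"linear":[-3.5,-2.0,0],"twist":0,"fingers":0},{"linear":[-3.5,-2.0,0],"twist":0,"fingers":0},{"linear":[-3.5,-2.0,0],"twist":0,"fingers":0},{"linear":[-3.5,-2.0,0],"twist":0,"fingers":0}]}}

```text
time: 6.88
eef_pos: [46.2, -222.0, 500.0]
ee_rot: [-1.551, -0.33, -1.304]
contact_force: [-1.2, 0.2, -0.4]
finger_gap: -0.3
```

```bash
python3 st.py
```

```text
t 6.88 q [-1.742, -0.856, 1.472, 0.196, 2.224, -0.298] p [46.2, -222.0, 500.0] r 226.8 rpy [-1.551, -0.33, -1.304]
tool x [ 0.249 -0.913  0.324] y [ 0.104 -0.307 -0.946] z [0.963 0.27  0.018] F [-1.2  0.2 -0.4] gap -0.3
```

Call:
{"api": "arm_command", "payload": {"series": [{"linear":[-2.6,3.0,0],"twist":0,"fingers":0},{"linear":[-2.6,3.0,0],"twist":0,"fingers":0},{"linear":[-2.6,3.0,0],"twist":0,"fingers":0},{"linear":[-2.6,3.0,0],"twist":0,"fingers":0},{"linear":[-2.6,3.0,0],"twist":0,"fingers":0},{"linear":[0,0,0],"twist":0,"fingers":0},{"linear":[0,0,0],"twist":0,"fingers":0},{"linear":[0,0,0],"twist":0,"fingers":0},{"linear":[0,0,0],"twist":0,"fingers":0},{"linear":[0,0,0],"twist":0,"fingers":0}]}}

```text
time: 7.72
eef_pos: [33.2, -258.0, 401.2]
ee_rot: [-1.534, -0.215, -1.303]
contact_force: [0.1, 0.3, 0.5]
finger_gap: 0.0
```

```bash
python3 st.py
```

```text
t 7.72 q [-1.725, -0.856, 1.674, 0.143, 2.136, -0.337] p [33.2, -258.0, 401.2] r 260.1 rpy [-1.534, -0.215, -1.303]
tool x [ 0.258 -0.942  0.214] y [ 0.092 -0.196 -0.976] z [0.962 0.272 0.036] F [0.1 0.3 0.5] gap 0.0
```

```bash
cat > plan.py <<'E'
from h import *
import sys
# usage: plan.py dx dy dz(mm, world total) twist_total nrows
def plan(d,tw,n):
    s=readout.get_state(); R=Ro.from_euler('xyz',s['ee_rot'])
    out=[]
    for k in range(n):
        Rk=R*Ro.from_euler('y',tw/n*k,degrees=True)
        out.append((Rk.inv().apply(np.array(d)/n)/10).round(2).tolist())
    print('per row mm',round(np.linalg.norm(d)/n,1),'twist',round(tw/n,2))
    if tw==0: print(out[0])
    else:
        for o in out: print(o)
if __name__=='__main__':
    a=list(map(float,sys.argv[1:])); plan(a[:3],a[3],int(a[4]))
E
python3 plan.py 300 30 80 48 8; python3 plan.py 400 40 80 0 10
```

```text
per row mm 39.0 twist 6.0
[0.83, -0.71, 3.74]
[0.43, -0.71, 3.81]
[0.03, -0.71, 3.83]
[-0.37, -0.71, 3.82]
[-0.77, -0.71, 3.76]
[-1.15, -0.71, 3.66]
[-1.53, -0.71, 3.52]
[-1.89, -0.71, 3.34]
per row mm 41.0 twist 0.0
[0.83, -0.49, 3.98]
```

Call:
{"api": "arm_command", "payload": {"series": [{"linear":[0.8,-0.7,3.7],"twist":6,"fingers":0},{"linear":[0.4,-0.7,3.8],"twist":6,"fingers":0},{"linear":[0,-0.7,3.8],"twist":6,"fingers":0},{"linear":[-0.4,-0.7,3.8],"twist":6,"fingers":0},{"linear":[-0.8,-0.7,3.8],"twist":6,"fingers":0},{"linear":[-1.2,-0.7,3.7],"twist":6,"fingers":0},{"linear":[-1.5,-0.7,3.5],"twist":6,"fingers":0},{"linear":[-1.9,-0.7,3.3],"twist":6,"fingers":0},{"linear":[-2.2,-0.7,3.1],"twist":0,"fingers":0},{"linear":[-2.2,-0.7,3.1],"twist":0,"fingers":0}]}}

```text
time: 8.55
eef_pos: [320.7, -192.0, 481.0]
ee_rot: [-1.399, -0.162, -1.958]
contact_force: [-1.4, -0.7, 0.8]
finger_gap: -0.3
```

```bash
python3 st.py; python3 plan.py 400 -80 50 0 10
```

```text
t 8.55 q [-0.515, -0.466, 1.306, -0.158, 2.103, 1.335] p [320.7, -192.0, 481.0] r 373.8 rpy [-1.399, -0.162, -1.958]
tool x [-0.372 -0.914  0.161] y [ 0.099 -0.212 -0.972] z [ 0.923 -0.346  0.169] F [-1.4 -0.7  0.8] gap -0.3
per row mm 41.1 twist 0.0
[-0.68, 0.08, 4.05]
```

Call:
{"api": "arm_command", "payload": {"series": [{"linear":[-0.7,0,4],"twist":0,"fingers":0},{"linear":[-0.7,0,4],"twist":0,"fingers":0},{"linear":[-0.7,0,4],"twist":0,"fingers":0},{"linear":[-0.7,0,4],"twist":0,"fingers":0},{"linear":[-0.7,0,4],"twist":0,"fingers":0},{"linear":[-0.7,0,4],"twist":0,"fingers":0},{"linear":[-0.7,0,4],"twist":0,"fingers":0},{"linear":[-0.7,0,4],"twist":0,"fingers":0},{"linear":[-0.7,0,4],"twist":0,"fingers":0},{"linear":[-0.7,0,4],"twist":0,"fingers":0}]}}

```text
time: 9.38
eef_pos: [675.7, -241.9, 505.9]
ee_rot: [-1.358, -0.165, -1.945]
contact_force: [1.0, -0.4, -3.8]
finger_gap: -0.1
```

```bash
python3 st.py; python3 plan.py 300 -100 200 0 10
```

```text
t 9.38 q [-0.315, 0.572, 0.178, -0.211, 2.175, 1.474] p [675.7, -241.9, 505.9] r 717.6 rpy [-1.358, -0.165, -1.945]
tool x [-0.36  -0.918  0.164] y [ 0.138 -0.226 -0.964] z [ 0.922 -0.325  0.208] F [ 1.  -0.4 -3.8] gap -0.1
per row mm 37.4 twist 0.0
[0.16, -1.29, 3.51]
```

Call:
{"api": "arm_command", "payload": {"series": [{"linear":[0.1,-1.5,3.7],"twist":0,"fingers":0},{"linear":[0.1,-1.5,3.7],"twist":0,"fingers":0},{"linear":[0.1,-1.5,3.7],"twist":0,"fingers":0},{"linear":[0.1,-1.5,3.7],"twist":0,"fingers":0},{"linear":[0.1,-1.5,3.7],"twist":0,"fingers":0},{"linear":[0.1,-1.5,3.7],"twist":0,"fingers":0},{"linear":[0.1,-1.5,3.7],"twist":0,"fingers":0},{"linear":[0.1,-1.5,3.7],"twist":0,"fingers":0},{"linear":[0.1,-1.5,3.7],"twist":0,"fingers":0},{"linear":[0.1,-1.5,3.7],"twist":0,"fingers":0}]}}

```text
time: 10.22
eef_pos: [760.4, -261.4, 522.3]
ee_rot: [-1.106, -0.174, -1.94]
contact_force: [-0.6, -0.3, 0.0]
finger_gap: -0.4
```

```bash
python3 st.py
```

```text
t 10.22 q [-0.3, 0.594, 0.169, -0.198, 1.912, 1.488] p [760.4, -261.4, 522.3] r 804.0 rpy [-1.106, -0.174, -1.94]
tool x [-0.356 -0.918  0.173] y [ 0.363 -0.306 -0.88 ] z [ 0.861 -0.25   0.442] F [-0.6 -0.3  0. ] gap -0.4
```

Call:
{"api": "arm_command", "payload": {"series": [{"linear":[0,-1.2,3.8],"twist":0,"fingers":0},{"linear":[0,-1.2,3.8],"twist":0,"fingers":0},{"linear":[0,-1.2,3.8],"twist":0,"fingers":0},{"linear":[0,-1.2,3.8],"twist":0,"fingers":0},{"linear":[0,-1.2,3.8],"twist":0,"fingers":0},{"linear":[0,-1.2,3.8],"twist":0,"fingers":0},{"linear":[0,-1.2,3.8],"twist":0,"fingers":0},{"linear":[0,-1.2,3.8],"twist":0,"fingers":0},{"linear":[0,-1.2,3.8],"twist":0,"fingers":0},{"linear":[0,0,0],"twist":0,"fingers":0}]}}

```text
time: 11.05
eef_pos: [797.4, -249.6, 611.1]
ee_rot: [-0.825, -0.179, -1.946]
contact_force: [-0.8, 0.7, 0.2]
finger_gap: 0.2
```

```bash
python3 st.py
```

```text
t 11.05 q [-0.267, 0.534, 0.169, -0.206, 1.696, 1.503] p [797.4, -249.6, 611.1] r 835.6 rpy [-0.825, -0.179, -1.946]
tool x [-0.36  -0.916  0.178] y [ 0.584 -0.37  -0.723] z [ 0.728 -0.156  0.668] F [-0.8  0.7  0.2] gap 0.2
```

```bash
python3 - <<'E'
from h import *
s=readout.get_state();R=Ro.from_euler('xyz',s['ee_rot']).as_matrix()
i=cams.camera_info('wrist'); c=-i['R'].T@i['t']; print('cam in tool',(R.T@(c-s['eef_pos'])).round(1),'look',(R.T@i['R'][2]).round(2))
yaw=-0.549; ex=np.array([np.cos(yaw),np.sin(yaw),0]); ez=np.array([0,0,1.]); 
L=np.array([610,-284.5,222]); d=(ex-ez)/2**.5; n=-(ex+ez)/2**.5
h=L+3*ex-10*ez
for nm,a,b in [('approach far',-120,40),('pre',10,40),('press',10,11)]:
    print(nm,(h+a*d+b*n).round(1))
print('d',d.round(3),'n',n.round(3))
E
python3 plan.py -100 80 -200 15 3
```

```text
cam in tool [   0.7 -120.6   67.2] look [-0.    0.96 -0.27]
approach far [ 516.  -227.   268.6]
pre [ 594.5 -275.   176.6]
press [ 612.  -285.7  197.2]
d [ 0.603 -0.369 -0.707] n [-0.603  0.369 -0.707]
per row mm 79.2 twist 5.0
[-2.43, 1.89, -7.29]
[-1.78, 1.89, -7.48]
[-1.12, 1.89, -7.61]
```

```bash
python3 plan.py -281 23 -300 15 10
```

```text
per row mm 41.2 twist 1.5
[0.27, 0.44, -4.08]
[0.37, 0.44, -4.08]
[0.48, 0.44, -4.06]
[0.59, 0.44, -4.05]
[0.69, 0.44, -4.03]
[0.8, 0.44, -4.01]
[0.9, 0.44, -3.99]
[1.01, 0.44, -3.97]
[1.11, 0.44, -3.94]
[1.21, 0.44, -3.91]
```

Call:
{"api": "arm_command", "payload": {"series": [{"linear":[0.3,0.4,-4.0],"twist":1.5,"fingers":0},{"linear":[0.4,0.4,-4.0],"twist":1.5,"fingers":0},{"linear":[0.5,0.4,-4.0],"twist":1.5,"fingers":0},{"linear":[0.6,0.4,-4.0],"twist":1.5,"fingers":0},{"linear":[0.7,0.4,-4.0],"twist":1.5,"fingers":0},{"linear":[0.8,0.4,-4.0],"twist":1.5,"fingers":0},{"linear":[0.9,0.4,-4.0],"twist":1.5,"fingers":0},{"linear":[1.0,0.4,-4.0],"twist":1.5,"fingers":0},{"linear":[1.1,0.4,-4.0],"twist":1.5,"fingers":0},{"linear":[1.2,0.4,-4.0],"twist":1.5,"fingers":0}]}}

```text
time: 11.88
eef_pos: [551.1, -237.2, 350.4]
ee_rot: [-0.801, -0.014, -2.119]
contact_force: [-0.6, 0.2, 0.7]
finger_gap: -0.0
```

```bash
python3 st.py; python3 - <<'E'
from h import *
im=cams.capture('wrist'); cv2.imwrite('pics/w1.png',im)
i=cams.camera_info('wrist')
for q in ('lip_edge','paddle_face'):
    for d in cams.spot_point(q,'wrist')[:2]: print(q,d)
print(proj(i,[610,-284.5,222]))
yaw=-0.549; ex=np.array([np.cos(yaw),np.sin(yaw),0]);ez=np.array([0,0,1.])
E
```

```text
t 11.88 q [-0.405, -0.498, 1.729, -0.12, 1.149, 1.714] p [551.1, -237.2, 350.4] r 600.0 rpy [-0.801, -0.014, -2.119]
tool x [-0.521 -0.853  0.014] y [ 0.589 -0.371 -0.718] z [ 0.618 -0.366  0.696] F [-0.6  0.2  0.7] gap -0.0
lip_edge {'position': [287.2, 247.9], 'confidence': 0.88}
paddle_face {'position': [284.4, 252.6], 'confidence': 0.86}
[286.65504937 228.29232042]
```

View pics/w1.png

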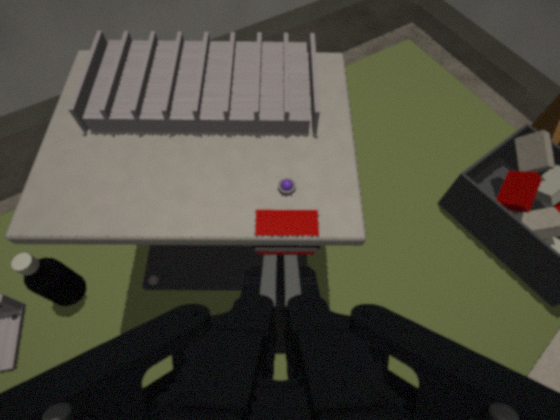

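```bash
python3 - <<'E'
from h import *
import pickle
i=cams.camera_info('wrist'); pickle.dump(i,open('w1.pkl','wb'))
it,is_=cams.camera_info('top'),cams.camera_info('side')
w=(i,(287.2,245))
print(tri([w,(it,(426.6,172.4)),(is_,(392.1,271.1))]))
print(tri([w,(is_,(392.1,271.1))])); print(tri([w,(it,(426.6,172.4))]))
E
python3 plan.py -40 12 -85 0 5
```

```text
(array([ 606.47631808, -278.42555902,  225.34669404]), [array([-2.8,  2.8]), array([ 1.1, -1.5]), array([-1.8,  0.6])])
(array([ 607.63859452, -281.24633033,  229.62378306]), [array([-0.2, -2.5]), array([-0.4,  0.2])])
(array([ 599.7007473 , -272.90093783,  240.5938361 ]), [array([-3.8,  6. ]), array([ 0.7, -0.4])])
per row mm 18.9 twist 0.0
[0.19, 0.68, -1.76]
```

Call:
{"api": "arm_command", "payload": {"series": [{"linear":[0.2,0.7,-1.8],"twist":0,"fingers":0},{"linear":[0.2,0.7,-1.8],"twist":0,"fingers":0},{"linear":[0.2,0.7,-1.8],"twist":0,"fingers":0},{"linear":[0.2,0.7,-1.8],"twist":0,"fingers":0},{"linear":[0.2,0.7,-1.8],"twist":0,"fingers":0},{"linear":[0,0,0],"twist":0,"fingers":0},{"linear":[0,0,0],"twist":0,"fingers":0},{"linear":[0,0,0],"twist":0,"fingers":0},{"linear":[0,0,0],"twist":0,"fingers":0},{"linear":[0,0,0],"twist":0,"fingers":0}]}}

```text
time: 12.87
eef_pos: [521.2, -229.0, 294.8]
ee_rot: [-0.758, -0.012, -2.115]
contact_force: [-0.9, 1.3, 0.4]
finger_gap: 0.1
```

```bash
python3 st.py; python3 - <<'E'
from h import *
import pickle
i=cams.camera_info('wrist');im=cams.capture('wrist'); cv2.imwrite('pics/w2.png',im);pickle.dump(i,open('w2.pkl','wb'))
for q in ('lip_edge','paddle_face'):
    for d in cams.spot_point(q,'wrist')[:2]: print(q,d)
print(proj(i,[608,-281,222]),proj(i,[610,-284.5,222]))
E
```

```text
t 12.87 q [-0.418, -0.644, 1.94, -0.116, 1.041, 1.708] p [521.2, -229.0, 294.8] r 569.3 rpy [-0.758, -0.012, -2.115]
tool x [-0.518 -0.855  0.012] y [ 0.617 -0.383 -0.687] z [ 0.592 -0.349  0.726] F [-0.9  1.3  0.4] gap 0.1
lip_edge {'position': [276.4, 182.5], 'confidence': 0.97}
paddle_face {'position': [274.7, 196.8], 'confidence': 0.67}
[276.82706185 186.92794353] [279.69995645 182.72177439]
```

View pics/w2.png

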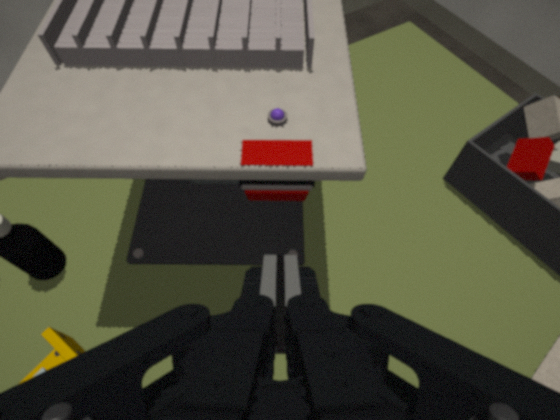

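```bash
python3 - <<'E'
from h import *
import pickle
i=pickle.load(open('w2.pkl','rb'))
it,is_=cams.camera_info('top'),cams.camera_info('side')
for v in (178,182):
  w=(i,(277,v))
  print(tri([w,(it,(426.6,172.4)),(is_,(392.1,271.1))]));print(ray(i,(277,v),222))
print('corners z236', ray(i,(362,168),236), ray(i,(0,168),236))
print('mark mid z236', ray(i,(277,166),236))
s=readout.get_state(); print(s['eef_pos'],s['ee_rot'])
im=cams.capture('wrist')
E
```

```text
(array([ 606.21964157, -278.45898507,  227.88415991]), [array([-2. ,  7.4]), array([ 1.4, -1.6]), array([-1.7,  0.1])])
[ 614.37762224 -284.96793348  222.        ]
(array([ 606.27935812, -278.33052825,  226.57766183]), [array([-2.3,  4.5]), array([ 1.2, -1.5]), array([-1.8,  0.3])])
[ 611.4686145  -283.22073346  222.        ]
corners z236 [ 583.96853205 -331.88492029  236.        ] [ 704.43854479 -129.26189253  236.        ]
mark mid z236 [ 613.97338793 -284.65610579  236.        ]
[ 520.71701499 -228.93182667  293.34688409] [-0.75939484 -0.01173201 -2.11550077]
```

```bash
cat > lamp.py <<'E'
from h import *
yaw=-0.549; ex=np.array([np.cos(yaw),np.sin(yaw),0]);ey=np.array([-ex[1],ex[0],0]); ez=np.array([0,0,1.])
L=np.array([611.5,-284,222]); d=(ex-ez)/2**.5; n=-(ex+ez)/2**.5
H=L+3*ex-10*ez
s=readout.get_state();R=Ro.from_euler('xyz',s['ee_rot']).as_matrix();p=s['eef_pos'];tip=p+22*R[:,1]
def ab(x): v=x-H; return np.round([v@d,v@n,v@ey],1)
print('tip a,b,y',ab(tip),'tcp',ab(p),'F',s['contact_force'].round(1),'y_tool',R[:,1].round(3),'t',s['time'])
def go(a,b):
    dl=H+a*d+b*n-tip; print('to',a,b,'tool cm',(R.T@dl/10).round(2),'mm',np.linalg.norm(dl).round(1))
import sys
for k in range(1,len(sys.argv),2): go(float(sys.argv[k]),float(sys.argv[k+1]))
E
python3 lamp.py -60 42 29 42
```

```text
tip a,b,y [-112.4   19.8   -0.6] tcp [-134.3   20.3   -0.5] F [-0.3  0.3 -0.8] y_tool [ 0.616 -0.382 -0.689] t 13.0667
to -60.0 42.0 tool cm [-0.11  5.18 -2.35] mm 56.9
to 29.0 42.0 tool cm [-0.16 14.07 -2.58] mm 143.1
```

Call:
{"api": "arm_command", "payload": {"series": [{"linear":[0,1.7,-0.8],"twist":0,"fingers":0},{"linear":[0,1.7,-0.8],"twist":0,"fingers":0},{"linear":[0,1.7,-0.8],"twist":0,"fingers":0},{"linear":[0,1.8,0],"twist":0,"fingers":0},{"linear":[0,1.8,0],"twist":0,"fingers":0},{"linear":[0,1.8,0],"twist":0,"fingers":0},{"linear":[0,1.8,0],"twist":0,"fingers":0},{"linear":[0,1.8,0],"twist":0,"fingers":0},{"linear":[0,0,0],"twist":0,"fingers":0},{"linear":[0,0,0],"twist":0,"fingers":0}]}}

```text
time: 13.9
eef_pos: [595.9, -276.2, 173.8]
ee_rot: [-0.76, -0.012, -2.116]
contact_force: [0.7, -0.2, 0.5]
finger_gap: -0.1
```

```bash
python3 st.py; python3 lamp.py 29 42 29 11; python3 - <<'E'
from h import *
cv2.imwrite('pics/w3.png',cams.capture('wrist'));cv2.imwrite('pics/s3.png',cams.capture('side')[180:340,330:500].repeat(4,0).repeat(4,1)[:600,:680])
E
```

```text
t 13.9 q [-0.448, -0.351, 1.952, -0.116, 0.736, 1.716] p [595.9, -276.2, 173.8] r 656.8 rpy [-0.76, -0.012, -2.116]
tool x [-0.518 -0.855  0.012] y [ 0.616 -0.382 -0.689] z [ 0.593 -0.35   0.725] F [ 0.7 -0.2  0.5] gap -0.1
tip a,b,y [34.7 40.9 -1.6] tcp [12.7 41.4 -1.5] F [ 0.7 -0.2  0.5] y_tool [ 0.616 -0.382 -0.689] t 13.9
to 29.0 42.0 tool cm [-0.16 -0.57 -0.1 ] mm 6.0
to 29.0 11.0 tool cm [-0.13 -0.49  3.  ] mm 30.4
```

View pics/w3.png

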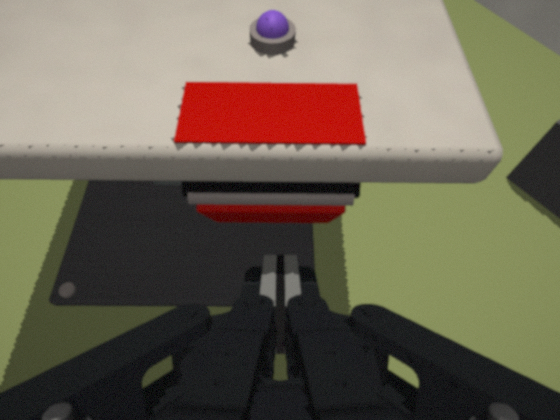

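View pics/s3.png

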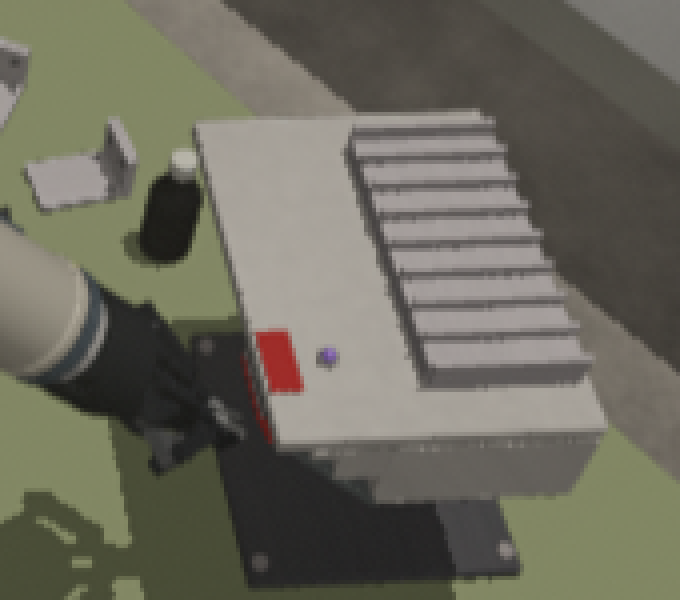

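Call:
{"api": "arm_command", "payload": {"series": [{"linear":[-0.1,-0.5,0.5],"twist":0,"fingers":0},{"linear":[-0.1,0,0.5],"twist":0,"fingers":0},{"linear":[0,0,0.5],"twist":0,"fingers":0},{"linear":[0,0,0.5],"twist":0,"fingers":0},{"linear":[0,0,0.5],"twist":0,"fingers":0},{"linear":[0,0,0.5],"twist":0,"fingers":0},{"linear":[0,0,0],"twist":0,"fingers":0},{"linear":[0,0,0],"twist":0,"fingers":0},{"linear":[0,0,0],"twist":0,"fingers":0},{"linear":[0,0,0],"twist":0,"fingers":0}]}}

```text
time: 14.83
eef_pos: [608.2, -280.3, 197.6]
ee_rot: [-0.776, -0.012, -2.115]
contact_force: [-3.9, 0.9, -1.4]
finger_gap: -0.5
```

```bash
python3 lamp.py 29 11; python3 - <<'E'
from h import *
cv2.imwrite('pics/w4.png',cams.capture('wrist'))
E
```

```text
tip a,b,y [26.7 15.5  1.4] tcp [ 4.7 15.7  1.5] F [-3.9  0.9 -1.4] y_tool [ 0.606 -0.377 -0.701] t 14.8333
to 29.0 11.0 tool cm [0.14 0.23 0.45] mm 5.2
```

View pics/w4.png

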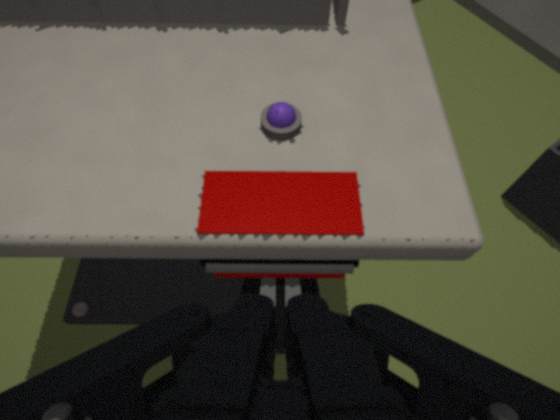

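Call:
{"api": "arm_command", "payload": {"series": [{"linear":[0,0.1,0.4],"twist":0,"fingers":0},{"linear":[0,0.1,0.4],"twist":0,"fingers":0},{"linear":[0,0,0.4],"twist":0,"fingers":0},{"linear":[0,0,0.4],"twist":0,"fingers":0},{"linear":[0,0,0.2],"twist":0,"fingers":0},{"linear":[0,0,0.2],"twist":0,"fingers":0},{"linear":[0,0,0.2],"twist":0,"fingers":0},{"linear":[0,0,0.2],"twist":0,"fingers":0},{"linear":[0,0,0.2],"twist":0,"fingers":0},{"linear":[0,0,0.2],"twist":0,"fingers":0}]}}

```text
time: 15.72
eef_pos: [613.2, -283.7, 191.0]
ee_rot: [-0.837, -0.015, -2.117]
contact_force: [-10.8, 6.9, -2.1]
finger_gap: -0.3
```

```bash
python3 lamp.py 29 11; python3 - <<'E'
from h import *
cv2.imwrite('pics/w5.png',cams.capture('wrist'))
cv2.imwrite('pics/s5.png',cams.capture('side')[180:340,330:500].repeat(4,0).repeat(4,1)[:600,:680])
E
```

```text
tip a,b,y [35.6 17.2  1. ] tcp [13.7 16.1  1.2] F [-10.8   6.9  -2.1] y_tool [ 0.566 -0.357 -0.743] t 15.7167
to 29.0 11.0 tool cm [ 0.11 -0.69  0.58] mm 9.2
```

View pics/w5.png

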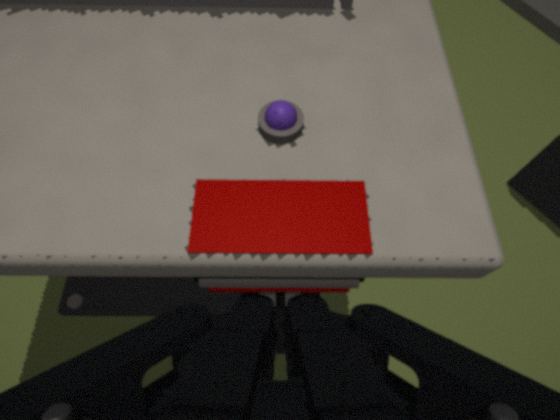

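View pics/s5.png

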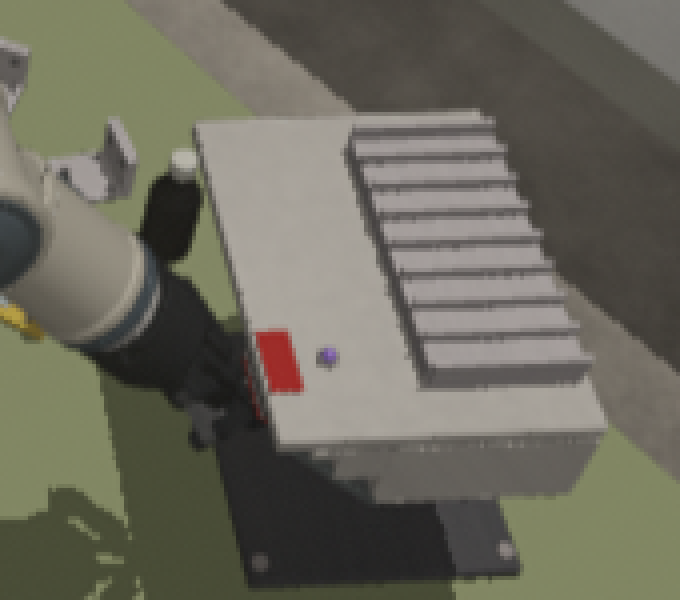

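Call:
{"api": "arm_command", "payload": {"series": [{"linear":[0,-0.4,0.6],"twist":0,"fingers":0},{"linear":[0,-0.4,0.8],"twist":0,"fingers":0},{"linear":[0,-0.4,0.9],"twist":0,"fingers":0},{"linear":[0,-0.3,1.0],"twist":0,"fingers":0},{"linear":[0,-0.2,1.0],"twist":0,"fingers":0},{"linear":[0,-0.2,1.0],"twist":0,"fingers":0},{"linear":[0,0,0],"twist":0,"fingers":0},{"linear":[0,0,0],"twist":0,"fingers":0},{"linear":[0,0,0],"twist":0,"fingers":0},{"linear":[0,0,0],"twist":0,"fingers":0}]}}

```text
time: 16.65
eef_pos: [613.0, -283.2, 189.0]
ee_rot: [-0.954, -0.021, -2.117]
contact_force: [-3.2, 1.2, -3.3]
finger_gap: 0.0
```

```bash
python3 lamp.py 29 11; python3 - <<'E'
from h import *
cv2.imwrite('pics/w6.png',cams.capture('wrist'))
E
```

```text
tip a,b,y [36.5 21.5  1.1] tcp [14.8 17.8  1.4] F [-3.2  1.2 -3.3] y_tool [ 0.485 -0.315 -0.816] t 16.65
to 29.0 11.0 tool cm [ 0.14 -0.91  0.9 ] mm 12.9
```

View pics/w6.png

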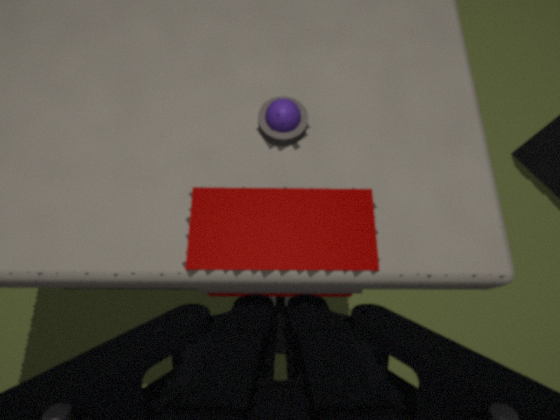

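```bash
python3 st.py; python3 - <<'E'
from h import *
from scipy.spatial.transform import Rotation as Ro
# cam in tool
s=readout.get_state();R=Ro.from_euler('xyz',s['ee_rot']).as_matrix()
i=cams.camera_info('wrist'); Rct=i['R']@R; tct=i['R']@s['eef_pos']+i['t']
np.savez('camtool.npz',Rct=Rct,tct=tct)
def info(p,e):
    Rw=Ro.from_euler('xyz',e).as_matrix(); j=dict(i); j['R']=Rct@Rw.T; j['t']=tct-j['R']@np.array(p); return j
poses={'w2':([520.9,-229,294],[-.7590,-.0118,-2.1152]),'w3':([595.9,-276.2,173.8],[-.76,-.012,-2.116]),'w4':([608.2,-280.3,197.6],[-.776,-.012,-2.115]),'w5':([613.2,-283.7,191],[-.837,-.015,-2.117]),'w6':(s['eef_pos'],s['ee_rot'])}
yaw=-0.549; ex=np.array([np.cos(yaw),np.sin(yaw),0]);ey=np.array([-ex[1],ex[0],0])
L=np.array([611.5,-284,222])
for k,v in poses.items():
    j=info(*v)
    print(k,'L low',proj(j,L).round(0),'L top',proj(j,L+[0,0,14]).round(0),'cornerLow',proj(j,L-60*ey).round(0),'mark ends',proj(j,L+[0,0,14]+24*ey).round(0),proj(j,L+[0,0,14]-24*ey).round(0))
E
for k in 3 4 5 6; do :; done; python3 - <<'E'
import cv2,numpy as np
r=[cv2.resize(cv2.imread(f'pics/w{k}.png')[150:320,160:400],None,fx=1.6,fy=1.6) for k in (3,4,5,6)]
cv2.imwrite('pics/q.png',np.vstack([np.hstack(r[:2]),np.hstack(r[2:])]))
E
```

```text
t 16.7 q [-0.449, -0.188, 1.719, -0.087, 1.0, 1.686] p [613.0, -283.3, 189.0] r 675.3 rpy [-0.954, -0.021, -2.117]
tool x [-0.519 -0.854  0.021] y [ 0.485 -0.315 -0.816] z [ 0.703 -0.414  0.578] F [-3.5  1.7 -2.3] gap 0.0
w2 L low [278. 180.] L top [278. 168.] cornerLow [365. 181.] mark ends [241. 167.] [315. 168.]
w3 L low [274. 186.] L top [274. 153.] cornerLow [489. 188.] mark ends [176. 152.] [372. 154.]
w4 L low [283. 263.] L top [284. 244.] cornerLow [472. 264.] mark ends [199. 243.] [369. 245.]
w5 L low [283. 280.] L top [284. 265.] cornerLow [488. 281.] mark ends [190. 264.] [378. 265.]
w6 L low [285. 290.] L top [287. 283.] cornerLow [496. 291.] mark ends [189. 282.] [384. 283.]
```

View pics/q.png

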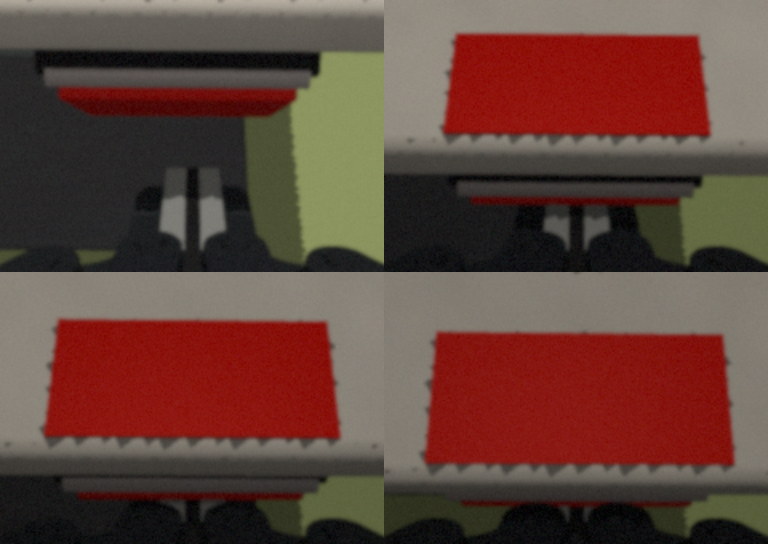

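```bash
for v in "-12 8 -14 0 1" "-72 44 85 0 3" "-40 20 250 0 7" "200 -100 160 0 7"; do python3 plan.py $v; done
```

```text
per row mm 20.1 twist 0.0
[-0.09, 0.31, -1.98]
per row mm 39.9 twist 0.0
[0.05, -3.94, -0.66]
per row mm 36.3 twist 0.0
[0.13, -3.28, 1.54]
per row mm 39.3 twist 0.0
[-0.22, -0.03, 3.92]
```

Call:
{"api": "arm_command", "payload": {"series": [{"linear":[0,0.2,-2.0],"twist":0,"fingers":0},{"linear":[0,-4,-0.7],"twist":0,"fingers":0},{"linear":[0,-4,-0.7],"twist":0,"fingers":0},{"linear":[0,-4,-0.7],"twist":0,"fingers":0},{"linear":[0,-3.7,1.6],"twist":0,"fingers":0},{"linear":[0,-3.7,1.6],"twist":0,"fingers":0},{"linear":[0,-3.7,1.6],"twist":0,"fingers":0},{"linear":[0,-3.0,2.5],"twist":0,"fingers":0},{"linear":[0,-2.5,3],"twist":0,"fingers":0},{"linear":[0,-1.5,3.7],"twist":0,"fingers":0}]}}

```text
time: 17.53
eef_pos: [529.3, -226.0, 498.7]
ee_rot: [-0.936, -0.019, -2.117]
contact_force: [-0.2, -0.4, 1.1]
finger_gap: -0.3
```

```bash
python3 st.py;  python3 plan.py 280 -120 160 0 9; python3 - <<'E'
from h import *
im=cams.capture('side');cv2.imwrite('pics/s6.png',im)
E
```

```text
t 17.53 q [-0.409, -0.333, 1.283, -0.096, 1.563, 1.671] p [529.3, -226.0, 498.7] r 575.5 rpy [-0.936, -0.019, -2.117]
tool x [-0.519 -0.854  0.019] y [ 0.499 -0.321 -0.805] z [ 0.694 -0.409  0.593] F [-0.2 -0.4  1.1] gap -0.3
per row mm 38.2 twist 0.0
[-0.44, 0.55, 3.76]
```

View pics/s6.png

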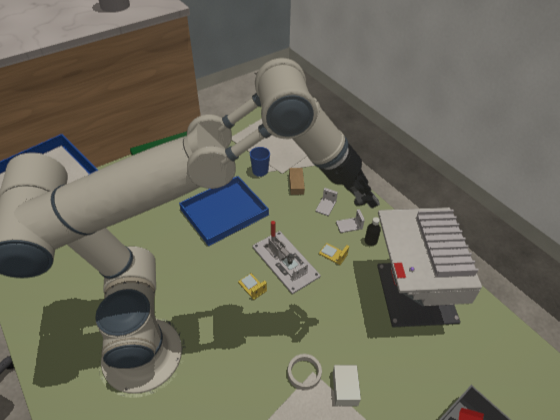

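Call:
{"api": "arm_command", "payload": {"series": [{"linear":[-0.2,0.5,3.8],"twist":0,"fingers":0},{"linear":[-0.2,0.5,3.8],"twist":0,"fingers":0},{"linear":[-0.2,0.5,3.8],"twist":0,"fingers":0},{"linear":[-0.2,0.5,3.8],"twist":0,"fingers":0},{"linear":[-0.2,0.5,3.8],"twist":0,"fingers":0},{"linear":[-0.2,0.5,3.8],"twist":0,"fingers":0},{"linear":[0,0.5,4],"twist":0,"fingers":0},{"linear":[0,0.5,4],"twist":0,"fingers":0},{"linear":[0,0.5,4],"twist":0,"fingers":0},{"linear":[0,0.5,4],"twist":0,"fingers":0}]}}

```text
time: 18.42
eef_pos: [755.1, -358.6, 610.8]
ee_rot: [-0.825, -0.013, -2.112]
contact_force: [0.2, 0.1, -0.5]
finger_gap: 0.1
```

```bash
python3 st.py
```

```text
t 18.42 q [-0.459, 0.528, 0.17, -0.066, 1.701, 1.614] p [755.1, -358.6, 610.8] r 835.9 rpy [-0.825, -0.013, -2.112]
tool x [-0.515 -0.857  0.013] y [ 0.576 -0.358 -0.735] z [ 0.634 -0.371  0.678] F [ 0.2  0.1 -0.5] gap 0.1
```

Call:
{"api": "arm_command", "payload": {"series": [{"linear":[0,0.5,4],"twist":0,"fingers":0},{"linear":[0,0.5,4],"twist":0,"fingers":0},{"linear":[0,0.5,4],"twist":0,"fingers":0},{"linear":[0,0.5,4],"twist":0,"fingers":0},{"linear":[0,0.5,4],"twist":0,"fingers":0},{"linear":[0,0.5,4],"twist":0,"fingers":0},{"linear":[0,0.5,4],"twist":0,"fingers":0},{"linear":[0,0.5,4],"twist":0,"fingers":0},{"linear":[0,0,-3],"twist":0,"fingers":0},{"linear":[0,0,-4],"twist":0,"fingers":0}]}}

```text
time: 19.25
eef_pos: [797.5, -407.9, 610.8]
ee_rot: [-0.571, -0.003, -2.104]
contact_force: [1.0, 0.1, 2.0]
finger_gap: -0.2
```

```bash
python3 st.py; python3 lamp.py -110 45
```

```text
t 19.25 q [-0.5, 0.367, 0.519, -0.032, 1.257, 1.596] p [797.5, -407.9, 610.8] r 895.8 rpy [-0.571, -0.003, -2.104]
tool x [-0.509 -0.861  0.003] y [ 0.723 -0.429 -0.541] z [ 0.467 -0.273  0.841] F [1.  0.1 2. ] gap -0.2
tip a,b,y [-104.7 -442.5   -8.4] tcp [-126.2 -437.8   -8.7] F [1.  0.1 2. ] y_tool [ 0.723 -0.429 -0.541] t 19.25
to -110.0 45.0 tool cm [ -1.48 -10.86 -47.51] mm 487.6
```

Call:
{"api": "arm_command", "payload": {"series": [{"linear":[-0.1,-0.9,-4],"twist":0,"fingers":0},{"linear":[-0.1,-0.9,-4],"twist":0,"fingers":0},{"linear":[-0.1,-0.9,-4],"twist":0,"fingers":0},{"linear":[-0.1,-0.9,-4],"twist":0,"fingers":0},{"linear":[-0.1,-0.9,-4],"twist":0,"fingers":0},{"linear":[-0.1,-0.9,-4],"twist":0,"fingers":0},{"linear":[-0.1,-0.9,-4],"twist":0,"fingers":0},{"linear":[-0.1,-0.9,-4],"twist":0,"fingers":0},{"linear":[-0.1,-0.9,-4],"twist":0,"fingers":0},{"linear":[-0.1,-0.9,-4],"twist":0,"fingers":0}]}}

```text
time: 20.08
eef_pos: [556.6, -257.3, 331.3]
ee_rot: [-0.534, -0.003, -2.107]
contact_force: [-0.7, 0.3, 0.5]
finger_gap: 0.1
```

```bash
python3 st.py; python3 lamp.py -80 45 27 45
```

```text
t 20.08 q [-0.449, -0.65, 1.979, -0.109, 0.781, 1.69] p [556.6, -257.3, 331.3] r 613.2 rpy [-0.534, -0.003, -2.107]
tool x [-0.511 -0.86   0.003] y [ 0.739 -0.441 -0.509] z [ 0.439 -0.258  0.861] F [-0.7  0.3  0.5] gap 0.1
tip a,b,y [-108.1  -44.7   -5.7] tcp [-129.4  -39.2   -5.9] F [-0.7  0.3  0.5] y_tool [ 0.739 -0.441 -0.509] t 20.0833
to -80.0 45.0 tool cm [-0.65  0.5  -9.38] mm 94.2
to 27.0 45.0 tool cm [ -0.57  10.87 -12.04] mm 162.3
```

Call:
{"api": "arm_command", "payload": {"series": [{"linear":[-0.1,0.1,-2.6],"twist":0,"fingers":0},{"linear":[-0.1,0.2,-2.6],"twist":0,"fingers":0},{"linear":[-0.1,0.3,-2.2],"twist":0,"fingers":0},{"linear":[-0.1,1.8,-0.5],"twist":0,"fingers":0},{"linear":[-0.1,1.8,-0.5],"twist":0,"fingers":0},{"linear":[0,1.8,-0.5],"twist":0,"fingers":0},{"linear":[0,1.8,-0.5],"twist":0,"fingers":0},{"linear":[0,1.5,-0.4],"twist":0,"fingers":0},{"linear":[0,0,0],"twist":0,"fingers":0},{"linear":[0,0,0],"twist":0,"fingers":0}]}}

```text
time: 20.92
eef_pos: [584.8, -267.3, 202.5]
ee_rot: [-0.506, -0.001, -2.104]
contact_force: [-0.1, -0.3, 0.6]
finger_gap: 0.4
```

```bash
python3 st.py; python3 lamp.py 28 35; python3 - <<'E'
from h import *
cv2.imwrite('pics/w7.png',cams.capture('wrist'))
E
```

```text
t 20.92 q [-0.442, -0.53, 2.146, -0.177, 0.469, 1.772] p [584.8, -267.3, 202.5] r 643.0 rpy [-0.506, -0.001, -2.104]
tool x [-0.508 -0.861  0.001] y [ 0.753 -0.445 -0.484] z [ 0.418 -0.245  0.875] F [-0.1 -0.3  0.6] gap 0.4
tip a,b,y [ 3.5 25.1  0.5] tcp [-17.7  31.1   0.2] F [-0.1 -0.3  0.6] y_tool [ 0.753 -0.445 -0.484] t 20.9167
to 28.0 35.0 tool cm [ 0.07  2.08 -1.63] mm 26.4
```

View pics/w7.png

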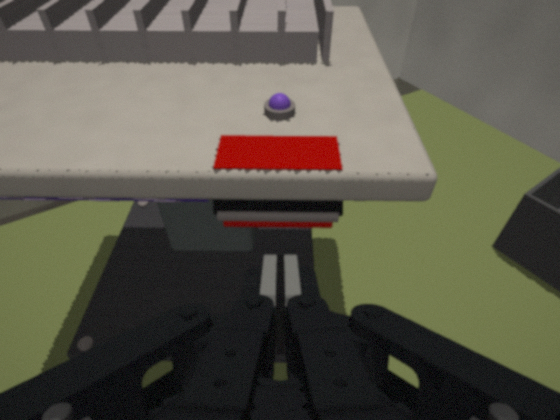

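Call:
{"api": "arm_command", "payload": {"series": [{"linear":[0,0.7,-0.8],"twist":0,"fingers":0},{"linear":[0,0.7,-0.7],"twist":0,"fingers":0},{"linear":[0,0.8,0],"twist":0,"fingers":0},{"linear":[0,0.2,0.6],"twist":0,"fingers":0},{"linear":[0,0.2,0.6],"twist":0,"fingers":0},{"linear":[0,0.2,0.6],"twist":0,"fingers":0},{"linear":[0,0,0],"twist":0,"fingers":0},{"linear":[0,0,0],"twist":0,"fingers":0},{"linear":[0,0,0],"twist":0,"fingers":0},{"linear":[0,0,0],"twist":0,"fingers":0}]}}

```text
time: 21.8
eef_pos: [607.1, -280.3, 192.2]
ee_rot: [-0.507, -0.001, -2.104]
contact_force: [-2.1, 0.8, -1.0]
finger_gap: -0.2
```

```bash
python3 st.py; python3 lamp.py 28 11
```

```text
t 21.8 q [-0.448, -0.432, 2.096, -0.184, 0.422, 1.78] p [607.1, -280.3, 192.2] r 668.6 rpy [-0.507, -0.001, -2.104]
tool x [-0.508 -0.861  0.001] y [ 0.753 -0.444 -0.486] z [ 0.419 -0.246  0.874] F [-2.1  0.8 -1. ] gap -0.2
tip a,b,y [29.  14.1  1.2] tcp [ 7.8 20.2  0.9] F [-2.1  0.8 -1. ] y_tool [ 0.753 -0.444 -0.486] t 21.8
to 28.0 11.0 tool cm [ 0.12 -0.01  0.33] mm 3.5
```

Call:
{"api": "arm_command", "payload": {"series": [{"linear":[0,0.1,0.6],"twist":0,"fingers":0},{"linear":[0,0.1,0.6],"twist":0,"fingers":0},{"linear":[0,0.1,0.6],"twist":0,"fingers":0},{"linear":[0,0.1,0.6],"twist":0,"fingers":0},{"linear":[0,0.1,0.6],"twist":0,"fingers":0},{"linear":[0,0.1,0.6],"twist":0,"fingers":0},{"linear":[0,0,0.5],"twist":0,"fingers":0},{"linear":[0,0,0.5],"twist":0,"fingers":0},{"linear":[0,0,0.5],"twist":0,"fingers":0},{"linear":[0,0,0.5],"twist":0,"fingers":0}]}}

```text
time: 22.63
eef_pos: [617.5, -287.1, 183.9]
ee_rot: [-0.614, -0.005, -2.108]
contact_force: [-9.5, 5.9, -5.4]
finger_gap: -0.1
```

```bash
python3 st.py; python3 lamp.py 28 11;  python3 - <<'E'
from h import *
cv2.imwrite('pics/w8.png',cams.capture('wrist'))
E
```

```text
t 22.63 q [-0.451, -0.35, 1.998, -0.143, 0.544, 1.74] p [617.5, -287.1, 183.9] r 680.9 rpy [-0.614, -0.005, -2.108]
tool x [-0.512 -0.859  0.005] y [ 0.7   -0.421 -0.576] z [ 0.497 -0.292  0.817] F [-9.5  5.9 -5.4] gap -0.1
tip a,b,y [44.2 13.5  0.6] tcp [22.5 17.3  0.5] F [-9.5  5.9 -5.4] y_tool [ 0.7   -0.421 -0.576] t 22.6333
to 28.0 11.0 tool cm [ 0.06 -1.55  0.53] mm 16.4
```

View pics/w8.png

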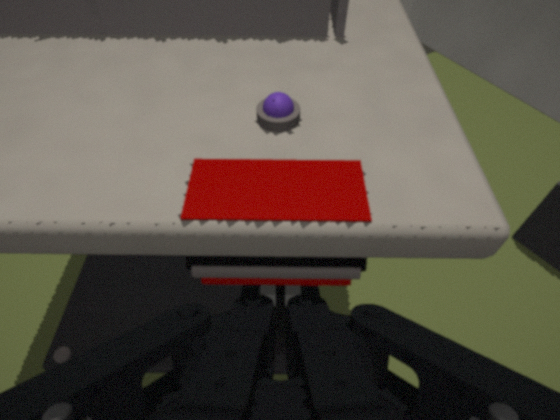

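```bash
python3 - <<'E'
from h import *
z=np.load('camtool.npz'); i=cams.camera_info('wrist')
def info(p,e):
    Rw=Ro.from_euler('xyz',e).as_matrix(); j=dict(i); j['R']=z['Rct']@Rw.T; j['t']=z['tct']-j['R']@np.array(p); return j
s=readout.get_state()
poses={'w3':([595.9,-276.2,173.8],[-.76,-.012,-2.116]),'w7':([584.8,-267.3,202.5],[-.506,-.001,-2.104]),'w8':(s['eef_pos'],s['ee_rot'])}
yaw=-0.549; ex=np.array([np.cos(yaw),np.sin(yaw),0]);ez=np.array([0,0,1.])
L=np.array([611.5,-284,222]);H=L+3*ex-10*ez
for k,v in poses.items():
    j=info(*v); print(k,'L',proj(j,L).round(),'Ltop',proj(j,L+14*ez).round(),'H',proj(j,H).round())
    for th in (0,.1,.2,.29,.36):
        ang=np.pi/4+(.36-th); e=H+36*(np.cos(ang)*ex-np.sin(ang)*ez); f=H+25*(np.cos(ang)*ex-np.sin(ang)*ez); print('  th',th,'edge',proj(j,e).round(0),'face',proj(j,f).round())
E
python3 - <<'E'
import cv2,numpy as np
r=[cv2.resize(cv2.imread(f'pics/w{k}.png')[a:a+90,170:390],None,fx=3,fy=3,interpolation=cv2.INTER_CUBIC) for k,a in ((3,165),(7,180))]
cv2.imwrite('pics/q2.png',np.vstack(r))
E
```

```text
w3 L [274. 186.] Ltop [274. 153.] H [274. 196.]
  th 0 edge [275. 210.] face [275. 207.]
  th 0.1 edge [275. 201.] face [275. 200.]
  th 0.2 edge [275. 192.] face [275. 193.]
  th 0.29 edge [275. 184.] face [275. 187.]
  th 0.36 edge [275. 178.] face [275. 183.]
w7 L [280. 203.] Ltop [280. 175.] H [280. 215.]
  th 0 edge [281. 240.] face [281. 233.]
  th 0.1 edge [281. 233.] face [281. 228.]
  th 0.2 edge [281. 226.] face [281. 223.]
  th 0.29 edge [281. 220.] face [281. 219.]
  th 0.36 edge [281. 215.] face [281. 215.]
w8 L [279. 261.] Ltop [280. 231.] H [279. 270.]
  th 0 edge [280. 279.] face [280. 277.]
  th 0.1 edge [280. 270.] face [280. 270.]
  th 0.2 edge [280. 261.] face [280. 263.]
  th 0.29 edge [280. 253.] face [280. 257.]
  th 0.36 edge [280. 246.] face [280. 252.]
```

View pics/q2.png

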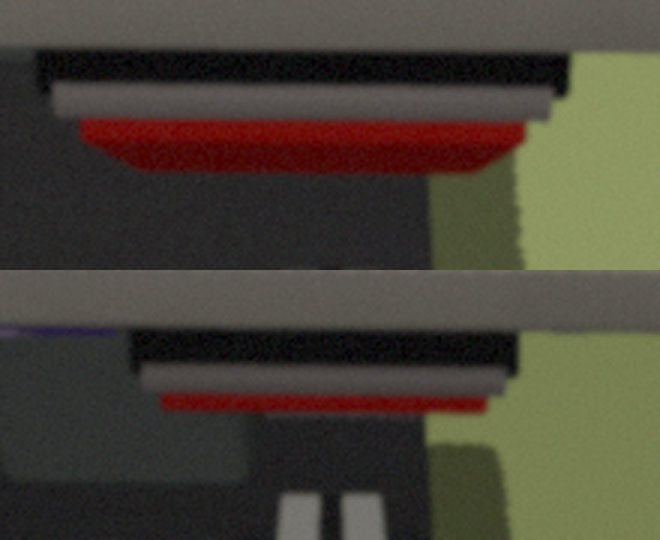

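```bash
python3 - <<'E'
import cv2,numpy as np
for k,(u,v) in {'1':(287,185),'2':(277,115),'3':(272,25),'4':(281,115),'5':(281,114),'6':(283,114),'7':(280,102),'8':(278,104)}.items():
    im=cv2.imread(f'pics/w{k}.png'); c=im[v-12:v+13,u-12:u+13].reshape(-1,3).astype(int); s=c.max(1)-c.min(1); b=c[np.argsort(-s)[:8]]; print(k,b.mean(0).round())
im=cv2.imread('pics/w7.png'); print(im[196:202,60:150:30].tolist())
E
python3 - <<'E'
import sys; sys.path.insert(0,'.')
from h import *
t=cams.capture('top');s=cams.capture('side')
cv2.imwrite('pics/t9.png',t);cv2.imwrite('pics/s9.png',s)
t0=cv2.imread('pics/top0.png')
def pil(im,u,v): c=im[v-6:v+7,u-6:u+7].reshape(-1,3).astype(int); q=c.max(1)-c.min(1); return c[np.argsort(-q)[:4]].mean(0)
print(pil(t0,438,153),pil(t,438,153),pil(cv2.imread('pics/side0.png'),412,269),pil(s,412,269))
E
```

```text
1 [153.  74. 106.]
2 [178.  87. 124.]
3 [206.  98. 142.]
4 [156.  72. 107.]
5 [144.  65.  98.]
6 [136.  58.  91.]
7 [182.  88. 127.]
8 [163.  75. 112.]
[[[70, 70, 75], [67, 74, 79], [72, 73, 80]], [[76, 68, 72], [67, 65, 70], [66, 61, 67]], [[80, 60, 68], [73, 66, 72], [62, 42, 50]], [[65, 45, 53], [81, 79, 86], [68, 50, 54]], [[58, 50, 55], [85, 100, 100], [72, 79, 79]], [[52, 53, 58], [87, 120, 116], [79, 104, 102]]]
[138.25  71.25 122.5 ] [140.   73.  124.5] [156.5   91.75 119.5 ] [163.5   97.75 126.5 ]
```

```bash
python3 lamp.py 40 25 -20 30
```

```text
tip a,b,y [44.3 13.6  0.6] tcp [22.6 17.3  0.5] F [-9.5  5.5 -4.8] y_tool [ 0.701 -0.421 -0.576] t 22.7833
to 40.0 25.0 tool cm [ 0.05 -0.61 -1.05] mm 12.2
to -20.0 30.0 tool cm [ 0.01 -6.61 -0.52] mm 66.3
```

Call:
{"api": "arm_command", "payload": {"series": [{"linear":[0,-0.5,-1.2],"twist":0,"fingers":0},{"linear":[0,-1.5,0],"twist":0,"fingers":0},{"linear":[0,-1.5,0],"twist":0,"fingers":0},{"linear":[0,-1.5,0],"twist":0,"fingers":0},{"linear":[0,-1.5,0],"twist":0,"fingers":0},{"linear":[0,0,0],"twist":0,"fingers":0},{"linear":[0,0,0],"twist":0,"fingers":0},{"linear":[0,0,0],"twist":0,"fingers":0},{"linear":[0,0,0],"twist":0,"fingers":0},{"linear":[0,0,0],"twist":0,"fingers":0}]}}

```text
time: 23.62
eef_pos: [566.8, -256.5, 217.6]
ee_rot: [-0.604, -0.004, -2.107]
contact_force: [-0.1, 0.2, -0.7]
finger_gap: 0.1
```

```bash
python3 st.py; python3 lamp.py 28 11;  python3 - <<'E'
from h import *
i=cams.camera_info('wrist'); im=cams.capture('wrist'); cv2.imwrite('pics/w9.png',im)
print(cams.spot_point('paddle_face','wrist'))
cv2.imwrite('pics/q3.png',cv2.resize(im[120:270,170:390],None,fx=3.5,fy=3.5,interpolation=cv2.INTER_CUBIC))
yaw=-0.549; ex=np.array([np.cos(yaw),np.sin(yaw),0]);ez=np.array([0,0,1.])
L=np.array([611.5,-284,222]);H=L+3*ex-10*ez; j=i
print('L',proj(j,L).round(),'H',proj(j,H).round())
for th in (0,.1,.2,.29,.36):
        ang=np.pi/4+(.36-th); e=H+36*(np.cos(ang)*ex-np.sin(ang)*ez); f=H+25*(np.cos(ang)*ex-np.sin(ang)*ez); print('  th',th,'edge',proj(j,e).round(0),'face',proj(j,f).round())
E
```

```text
t 23.62 q [-0.436, -0.57, 2.097, -0.14, 0.655, 1.736] p [566.8, -256.5, 217.6] r 622.2 rpy [-0.604, -0.004, -2.107]
tool x [-0.511 -0.859  0.004] y [ 0.706 -0.423 -0.568] z [ 0.49  -0.287  0.823] F [-0.1  0.2 -0.7] gap 0.1
tip a,b,y [-21.6  31.2   0.3] tcp [-43.2  35.2   0.2] F [-0.1  0.2 -0.7] y_tool [ 0.706 -0.423 -0.568] t 23.6167
to 28.0 11.0 tool cm [0.09 5.24 1.1 ] mm 53.5
[{'position': [277.7, 202.6], 'confidence': 0.66}]
L [280. 188.] H [280. 198.]
  th 0 edge [280. 217.] face [280. 212.]
  th 0.1 edge [280. 211.] face [280. 207.]
  th 0.2 edge [280. 205.] face [280. 203.]
  th 0.29 edge [280. 199.] face [280. 199.]
  th 0.36 edge [280. 195.] face [280. 195.]
```

View pics/q3.png

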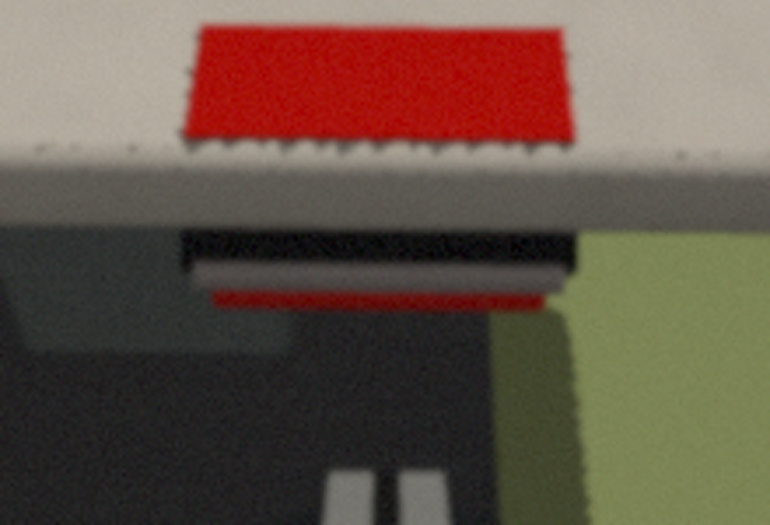

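Call:
{"api": "arm_command", "payload": {"series": [{"linear":[0,1.3,0],"twist":0,"fingers":0},{"linear":[0,1.3,0],"twist":0,"fingers":0},{"linear":[0,1.3,0],"twist":0,"fingers":0},{"linear":[0,1.2,0],"twist":0,"fingers":0},{"linear":[0,0.1,0.8],"twist":0,"fingers":0},{"linear":[0,0.1,0.8],"twist":0,"fingers":0},{"linear":[0,0,1.0],"twist":0,"fingers":0},{"linear":[0,-0.1,1.2],"twist":0,"fingers":0},{"linear":[0,-0.1,1.2],"twist":0,"fingers":0},{"linear":[0,-0.2,1.2],"twist":0,"fingers":0}]}}

```text
time: 24.55
eef_pos: [616.2, -286.6, 187.5]
ee_rot: [-0.713, -0.009, -2.111]
contact_force: [-22.9, 13.0, -7.7]
finger_gap: 0.0
```

```bash
python3 st.py; python3 lamp.py 35 25 -20 30
```

```text
t 24.55 q [-0.451, -0.315, 1.919, -0.115, 0.685, 1.712] p [616.2, -286.6, 187.5] r 679.6 rpy [-0.713, -0.009, -2.111]
tool x [-0.514 -0.858  0.009] y [ 0.646 -0.394 -0.654] z [ 0.565 -0.331  0.756] F [-22.9  13.   -7.7] gap 0.0
tip a,b,y [41.  14.1  0.3] tcp [19.  15.7  0.3] F [-22.9  13.   -7.7] y_tool [ 0.646 -0.394 -0.654] t 24.55
to 35.0 25.0 tool cm [ 0.02 -0.68 -1.05] mm 12.5
to -20.0 30.0 tool cm [ 0.01 -6.2  -1.15] mm 63.0
```

```bash
python3 plan.py -34 16 16 0 1;python3 plan.py -36 18 0 0 1
```

```text
per row mm 40.8 twist 0.0
[0.39, -3.87, -1.24]
per row mm 40.2 twist 0.0
[0.31, -3.03, -2.63]
```

Call:
{"api": "arm_command", "payload": {"series": [{"linear":[0,-0.5,-1.5],"twist":0,"fingers":0},{"linear":[0,-3,-0.5],"twist":0,"fingers":0},{"linear":[0,-4,-0.5],"twist":0,"fingers":0},{"linear":[0.3,-3.9,-1.2],"twist":0,"fingers":0},{"linear":[0.3,-3.9,-1.2],"twist":0,"fingers":0},{"linear":[0.3,-3.9,-1.2],"twist":0,"fingers":0},{"linear":[0.3,-3.2,-2.5],"twist":0,"fingers":0},{"linear":[0.3,-3.2,-2.5],"twist":0,"fingers":0},{"linear":[0.3,-3.2,-2.5],"twist":0,"fingers":0},{"linear":[0.3,-3.2,-2.5],"twist":0,"fingers":0}]}}

```text
time: 25.38
eef_pos: [436.9, -148.0, 308.5]
ee_rot: [-0.855, -0.044, -2.146]
contact_force: [0.8, 0.6, 0.2]
finger_gap: -0.2
```

```bash
python3 st.py; python3 plan.py -36 18 0 0 1; python3 plan.py -28 15 -25 0 1
```

```text
t 25.38 q [-0.222, -0.856, 1.992, -0.269, 1.338, 1.88] p [436.9, -148.0, 308.5] r 461.2 rpy [-0.855, -0.044, -2.146]
tool x [-0.544 -0.838  0.044] y [ 0.533 -0.385 -0.754] z [ 0.648 -0.387  0.656] F [0.8 0.6 0.2] gap -0.2
per row mm 40.2 twist 0.0
[0.45, -2.61, -3.03]
per row mm 40.4 twist 0.0
[0.16, -0.19, -4.03]
```

Call:
{"api": "arm_command", "payload": {"series": [{"linear":[0,-1,-4],"twist":0,"fingers":0},{"linear":[0,-1,-4],"twist":0,"fingers":0},{"linear":[0,-1,-4],"twist":0,"fingers":0},{"linear":[0,-1,-4],"twist":0,"fingers":0},{"linear":[0,-1,-4],"twist":0,"fingers":0},{"linear":[0,-1,-4],"twist":0,"fingers":0},{"linear":[0,-0.5,-4],"twist":0,"fingers":0},{"linear":[0,-0.5,-4],"twist":0,"fingers":0},{"linear":[0,-0.5,-4],"twist":0,"fingers":0},{"linear":[0,-0.5,-4],"twist":0,"fingers":0}]}}

```text
time: 26.22
eef_pos: [324.5, 69.5, 200.5]
ee_rot: [-0.979, -0.153, -2.164]
contact_force: [0.5, 0.4, 0.7]
finger_gap: -0.3
```

```bash
python3 st.py; python3 plan.py -30 20 -17 0 1
```

```text
t 26.22 q [0.673, -0.856, 2.148, -0.619, 1.752, 2.644] p [324.5, 69.5, 200.5] r 331.9 rpy [-0.979, -0.153, -2.164]
tool x [-0.552 -0.82   0.153] y [ 0.392 -0.417 -0.82 ] z [ 0.736 -0.393  0.552] F [0.5 0.4 0.7] gap -0.3
per row mm 39.9 twist 0.0
[-0.24, -0.62, -3.93]
```

```bash
python3 plan.py 40 -370 100 0 10
```

```text
per row mm 38.5 twist 0.0
[2.96, 0.88, 2.3]
```

Call:
{"api": "arm_command", "payload": {"series": [{"linear":[3,0.8,2.3],"twist":0,"fingers":0},{"linear":[3,0.8,2.3],"twist":0,"fingers":0},{"linear":[3,0.8,2.3],"twist":0,"fingers":0},{"linear":[3,0.8,2.3],"twist":0,"fingers":0},{"linear":[3,0.8,2.3],"twist":0,"fingers":0},{"linear":[3,0.8,2.3],"twist":0,"fingers":0},{"linear":[3,0.8,2.3],"twist":0,"fingers":0},{"linear":[3,0.8,2.3],"twist":0,"fingers":0},{"linear":[3,0.8,2.3],"twist":0,"fingers":0},{"linear":[3,0.8,2.3],"twist":0,"fingers":0}]}}

```text
time: 27.05
eef_pos: [407.7, -272.6, 330.1]
ee_rot: [-0.99, -0.184, -2.139]
contact_force: [1.5, 0.1, -0.6]
finger_gap: 0.2
```

```bash
python3 st.py; python3 plan.py -21 21 -25 0 1; python3 plan.py -18 35 0 0 1
```

```text
t 27.05 q [-0.555, -0.674, 1.817, -0.163, 1.414, 1.506] p [407.7, -272.6, 330.1] r 490.5 rpy [-0.99, -0.184, -2.139]
tool x [-0.529 -0.829  0.183] y [ 0.381 -0.424 -0.822] z [ 0.759 -0.365  0.54 ] F [ 1.5  0.1 -0.6] gap 0.2
per row mm 38.8 twist 0.0
[-1.09, 0.36, -3.71]
per row mm 39.4 twist 0.0
[-1.95, -2.17, -2.64]
```

Call:
{"api": "arm_command", "payload": {"series": [{"linear":[3.4,-0.6,-2],"twist":0,"fingers":0},{"linear":[3.4,-0.6,-2],"twist":0,"fingers":0},{"linear":[3.4,-0.6,-2],"twist":0,"fingers":0},{"linear":[-1.2,0,-3.7],"twist":0,"fingers":0},{"linear":[-1.2,0,-3.7],"twist":0,"fingers":0},{"linear":[-1.2,0,-3.7],"twist":0,"fingers":0},{"linear":[-1.2,0,-3.7],"twist":0,"fingers":0},{"linear":[-1.2,0,-3.7],"twist":0,"fingers":0},{"linear":[-1.2,0,-3.7],"twist":0,"fingers":0},{"linear":[-1.2,0,-3.7],"twist":0,"fingers":0}]}}

```text
time: 27.88
eef_pos: [257.3, -309.1, 245.4]
ee_rot: [-1.169, -0.134, -2.122]
contact_force: [-0.3, 0.4, 0.4]
finger_gap: 0.1
```

```bash
python3 st.py; python3 plan.py -26 27 0 0 1; python3 plan.py -21 21 -25 0 1
```

```text
t 27.88 q [-1.012, -0.856, 2.015, 0.064, 1.564, 1.095] p [257.3, -309.1, 245.4] r 402.2 rpy [-1.169, -0.134, -2.122]
tool x [-0.519 -0.844  0.134] y [ 0.269 -0.31  -0.912] z [ 0.812 -0.437  0.388] F [-0.3  0.4  0.4] gap 0.1
per row mm 37.5 twist 0.0
[-0.93, -1.54, -3.29]
per row mm 38.8 twist 0.0
[-1.02, 1.06, -3.59]
```

Call:
{"api": "arm_command", "payload": {"series": [{"linear":[-1,-0.6,-3.6],"twist":0,"fingers":0},{"linear":[-1,-0.6,-3.6],"twist":0,"fingers":0},{"linear":[-1,-0.6,-3.6],"twist":0,"fingers":0},{"linear":[-1,-0.6,-3.6],"twist":0,"fingers":0},{"linear":[-1,-0.6,-3.6],"twist":0,"fingers":0},{"linear":[-1,-0.6,-3.6],"twist":0,"fingers":0},{"linear":[-1,-0.6,-3.6],"twist":0,"fingers":0},{"linear":[-1,-0.6,-3.6],"twist":0,"fingers":0},{"linear":[-1,-0.6,-3.6],"twist":0,"fingers":0},{"linear":[0,0,0],"twist":0,"fingers":0}]}}

```text
time: 28.72
eef_pos: [154.8, -269.6, 255.1]
ee_rot: [-1.398, -0.02, -2.058]
contact_force: [0.0, 0.2, 1.0]
finger_gap: -0.0
```

```bash
python3 st.py; python3 plan.py -26 27 0 0 1; python3 plan.py -21 21 -25 0 1
```

```text
t 28.72 q [-1.271, -0.856, 1.955, 0.115, 1.904, 0.829] p [154.8, -269.6, 255.1] r 310.8 rpy [-1.398, -0.02, -2.058]
tool x [-0.468 -0.884  0.02 ] y [ 0.143 -0.098 -0.985] z [ 0.872 -0.458  0.172] F [0.  0.2 1. ] gap -0.0
per row mm 37.5 twist 0.0
[-1.17, -0.64, -3.5]
per row mm 38.8 twist 0.0
[-0.92, 1.96, -3.22]
```

Call:
{"api": "arm_command", "payload": {"series": [{"linear":[-2.5,0.5,3],"twist":0,"fingers":0},{"linear":[-2.5,0.5,3],"twist":0,"fingers":0},{"linear":[-2.5,0.5,3],"twist":0,"fingers":0},{"linear":[-2.5,0.5,3],"twist":0,"fingers":0},{"linear":[-2.5,0.5,3],"twist":0,"fingers":0},{"linear":[-0.4,0.1,-3.9],"twist":0,"fingers":0},{"linear":[-0.4,0.1,-3.9],"twist":0,"fingers":0},{"linear":[-0.4,0.1,-3.9],"twist":0,"fingers":0},{"linear":[-0.4,0.1,-3.9],"twist":0,"fingers":0},{"linear":[0,0,0],"twist":0,"fingers":0}]}}

```text
time: 29.55
eef_pos: [258.3, -153.8, 202.8]
ee_rot: [-1.491, -0.007, -2.057]
contact_force: [0.5, -0.2, 0.0]
finger_gap: -0.1
```

```bash
python3 st.py; python3 plan.py -32 21 -8 0 1
```

```text
t 29.55 q [-0.657, -0.855, 2.043, 0.007, 1.874, 1.402] p [258.3, -153.8, 202.8] r 300.6 rpy [-1.491, -0.007, -2.057]
tool x [-0.467 -0.884  0.007] y [ 0.067 -0.043 -0.997] z [ 0.882 -0.465  0.08 ] F [ 0.5 -0.2  0. ] gap -0.1
per row mm 39.1 twist 0.0
[-0.37, 0.49, -3.86]
```

Call:
{"api": "arm_command", "payload": {"series": [{"linear":[-0.4,0.1,-3.9],"twist":0,"fingers":0},{"linear":[-0.4,0.1,-3.9],"twist":0,"fingers":0},{"linear":[-0.4,0.1,-3.9],"twist":0,"fingers":0},{"linear":[-3.0,-0.3,2.7],"twist":-4,"fingers":0},{"linear":[-2.8,-0.3,2.9],"twist":-4,"fingers":0},{"linear":[-2.6,-0.3,3.1],"twist":-4,"fingers":0},{"linear":[-2.4,-0.3,3.3],"twist":-4,"fingers":0},{"linear":[-2.1,-0.3,3.4],"twist":-4,"fingers":0},{"linear":[-1.9,-0.3,3.5],"twist":-4,"fingers":0},{"linear":[-1.7,-0.3,3.6],"twist":-4,"fingers":0}]}}

```text
time: 30.38
eef_pos: [509.6, -26.9, 240.1]
ee_rot: [-1.545, -0.017, -1.549]
contact_force: [-0.8, -1.1, 0.0]
finger_gap: 0.2
```

```bash
python3 st.py
```

```text
t 30.38 q [-0.111, -0.176, 1.514, -0.014, 1.776, 1.434] p [509.6, -26.9, 240.1] r 510.3 rpy [-1.545, -0.017, -1.549]
tool x [ 0.022 -1.     0.017] y [ 0.026 -0.016 -1.   ] z [0.999 0.023 0.026] F [-0.8 -1.1  0. ] gap 0.2
```

Call:
{"api": "arm_command", "payload": {"series": [{"linear":[0,0,0],"twist":0,"fingers":0},{"linear":[-1,0,-0.3],"twist":0,"fingers":0},{"linear":[-1,0,-0.3],"twist":0,"fingers":0},{"linear":[-1,0,-0.3],"twist":0,"fingers":0},{"linear":[-1,0,0],"twist":0,"fingers":0},{"linear":[-1,0,0],"twist":0,"fingers":0},{"linear":[0,0,0],"twist":0,"fingers":0},{"linear":[0,0,0],"twist":0,"fingers":0},{"linear":[0,0,0],"twist":0,"fingers":0},{"linear":[0,0,0],"twist":0,"fingers":0}]}}

```text
time: 31.22
eef_pos: [506.7, 34.7, 236.3]
ee_rot: [-1.539, -0.016, -1.534]
contact_force: [0.4, -0.6, 0.7]
finger_gap: -0.3
```

```bash
python3 st.py; python3 - <<'E'
from h import *
import pickle
i=cams.camera_info('wrist'); im=cams.capture('wrist'); cv2.imwrite('pics/w10.png',im); pickle.dump(i,open('w10.pkl','wb'))
for q in ('bracket_leg','handle_grip','bracket','fixture'):
    for d in cams.spot_point(q,'wrist')[:3]: print(q,np.round(d['position'],1),round(d['confidence'],2),[ray(i,d['position'],z).round(1).tolist() for z in ((40,60) if q=='bracket_leg' else (99,) if q=='handle_grip' else (12,))])
it=cams.camera_info('top')
for nm,X in (('grip',(499.5,100.8,99)),('leg',(500,-34,60)),('arm',(500,67,65))): print(nm,proj(i,X))
E
```

```text
t 31.22 q [0.011, -0.187, 1.53, -0.015, 1.766, 1.541] p [506.7, 34.7, 236.3] r 507.9 rpy [-1.539, -0.016, -1.534]
tool x [ 0.037 -0.999  0.016] y [ 0.032 -0.014 -0.999] z [0.999 0.037 0.032] F [ 0.4 -0.6  0.7] gap -0.3
bracket_leg [360.1 201.1] 0.84 [[504.0, -40.7, 40.0], [508.1, -35.7, 60.0]]
bracket_leg [397.6  18. ] 0.74 [[654.3, -57.5, 40.0], [649.0, -51.5, 60.0]]
handle_grip [186.3 214.7] 0.94 [[501.8, 100.5, 99.0]]
bracket [316.6 197.4] 0.69 [[500.5, -4.9, 12.0]]
bracket [350.8  38.7] 0.68 [[643.5, -26.5, 12.0]]
bracket [273.6 196.1] 0.16 [[500.4, 36.8, 12.0]]
fixture [271.7 194.7] 0.84 [[501.7, 38.7, 12.0]]
grip [185.98580832 217.73100399]
leg [357.26439475 210.42457347]
arm [236.84367548 207.95499347]
```

View pics/w10.png

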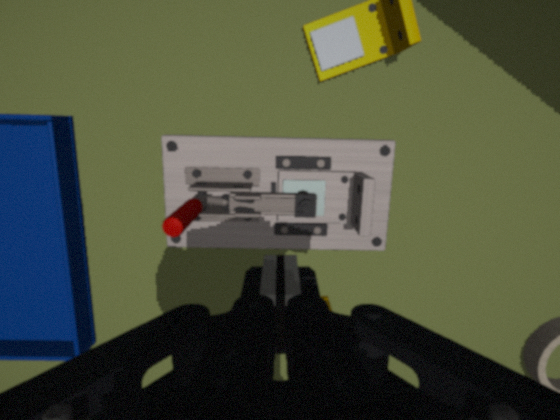

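Call:
{"api": "arm_command", "payload": {"series": [{"linear":[-0.6,3.2,-0.2],"twist":0,"fingers":0},{"linear":[-0.6,3.2,-0.2],"twist":0,"fingers":0},{"linear":[-0.6,3.2,-0.2],"twist":0,"fingers":0},{"linear":[-0.6,3.0,-0.2],"twist":0,"fingers":0},{"linear":[0,0,0],"twist":0,"fingers":0},{"linear":[-1.0,0,0],"twist":0,"fingers":0},{"linear":[-1.5,0,0],"twist":0,"fingers":0},{"linear":[-1.5,0,0],"twist":0,"fingers":0},{"linear":[-1.5,0,0],"twist":0,"fingers":0},{"linear":[0,0,0],"twist":0,"fingers":0}]}}

```text
time: 32.3
eef_pos: [504.3, 111.9, 114.0]
ee_rot: [-1.528, -0.016, -1.543]
contact_force: [1.0, 0.4, -0.4]
finger_gap: 0.2
```

```bash
python3 st.py; python3 - <<'E'
from h import *
s=cams.capture('side'); cv2.imwrite('pics/s10.png',cv2.resize(s[180:320,200:360],None,fx=4,fy=4,interpolation=cv2.INTER_CUBIC))
E
```

```text
t 32.3 q [0.166, -0.151, 1.715, -0.022, 1.537, 1.709] p [504.3, 111.9, 114.0] r 516.6 rpy [-1.528, -0.016, -1.543]
tool x [ 0.028 -0.999  0.016] y [ 0.044 -0.015 -0.999] z [0.999 0.029 0.043] F [ 1.   0.4 -0.4] gap 0.2
```

View pics/s10.png

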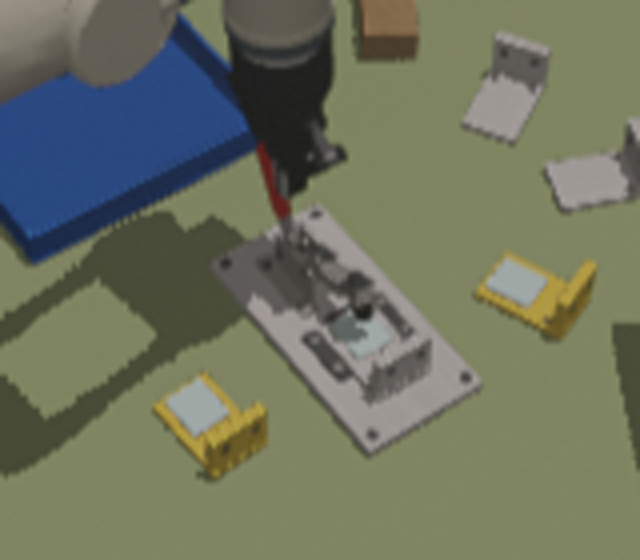

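Call:
{"api": "arm_command", "payload": {"series": [{"linear":[-1.5,0.4,0],"twist":0,"fingers":0},{"linear":[-1.5,0.5,0],"twist":0,"fingers":0},{"linear":[-1.2,0.7,-0.1],"twist":0,"fingers":0},{"linear":[-1.0,0.8,-0.1],"twist":0,"fingers":0},{"linear":[-0.7,0.8,0],"twist":0,"fingers":0},{"linear":[-0.3,0.6,0],"twist":0,"fingers":0},{"linear":[0,0.4,0],"twist":0,"fingers":0},{"linear":[0,0,0],"twist":0,"fingers":0},{"linear":[0,0,0],"twist":0,"fingers":0},{"linear":[0,0,0],"twist":0,"fingers":0}]}}

```text
time: 33.18
eef_pos: [510.2, 171.8, 81.9]
ee_rot: [-1.507, -0.019, -1.545]
contact_force: [-0.1, -0.4, 0.2]
finger_gap: -0.3
```

```bash
python3 st.py; python3 - <<'E'
from h import *
s=cams.capture('side'); cv2.imwrite('pics/s11.png',cv2.resize(s[180:320,200:360],None,fx=4,fy=4,interpolation=cv2.INTER_CUBIC))
E
```

```text
t 33.18 q [0.282, -0.087, 1.715, -0.035, 1.457, 1.83] p [510.2, 171.8, 81.9] r 538.4 rpy [-1.507, -0.019, -1.545]
tool x [ 0.025 -1.     0.019] y [ 0.064 -0.017 -0.998] z [0.998 0.026 0.064] F [-0.1 -0.4  0.2] gap -0.3
```

View pics/s11.png

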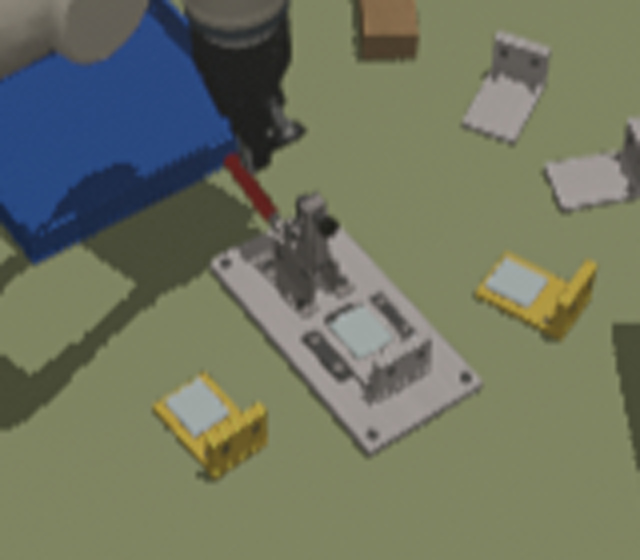

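Call:
{"api": "arm_command", "payload": {"series": [{"linear":[0,-3.5,0],"twist":0,"fingers":0},{"linear":[0,-4,0],"twist":0,"fingers":0},{"linear":[0,-4,0],"twist":0,"fingers":2},{"linear":[0.5,-3,0],"twist":0,"fingers":5},{"linear":[4,0,0],"twist":0,"fingers":5},{"linear":[4,0,0],"twist":0,"fingers":5},{"linear":[4,0,0],"twist":0,"fingers":5},{"linear":[4,0,0],"twist":0,"fingers":5},{"linear":[3.5,0,0],"twist":0,"fingers":5},{"linear":[0,0,0],"twist":0,"fingers":5}]}}

```text
time: 34.07
eef_pos: [503.4, -32.7, 229.3]
ee_rot: [-1.519, -0.022, -1.538]
contact_force: [-0.7, 0.6, -0.4]
finger_gap: 49.9
```

```bash
python3 st.py; python3 - <<'E'
from h import *
import pickle
i=cams.camera_info('wrist'); im=cams.capture('wrist'); cv2.imwrite('pics/w12.png',im); pickle.dump(i,open('w12.pkl','wb'))
for q in ('bracket_leg','handle_grip','bracket','fixture'):
    for d in cams.spot_point(q,'wrist')[:3]: print(q,np.round(d['position'],1),round(d['confidence'],2),[ray(i,d['position'],z).round(1).tolist() for z in ((40,60) if q=='bracket_leg' else (52,) if q=='handle_grip' else (12,))])
E
```

```text
t 34.07 q [-0.124, -0.216, 1.569, -0.014, 1.735, 1.411] p [503.4, -32.7, 229.3] r 504.4 rpy [-1.519, -0.022, -1.538]
tool x [ 0.033 -0.999  0.022] y [ 0.052 -0.02  -0.998] z [0.998 0.034 0.052] F [-0.7  0.6 -0.4] gap 49.9
bracket_leg [315.2  13.2] 0.75 [[654.5, -60.0, 40.0], [648.7, -58.0, 60.0]]
bracket_leg [284.1 202.8] 0.72 [[502.1, -40.9, 40.0], [506.1, -40.1, 60.0]]
bracket_leg [260.1 334.4] 0.63 [[374.4, -22.5, 40.0], [386.5, -22.9, 60.0]]
handle_grip [ 38.7 204.9] 0.96 [[497.0, 163.1, 52.0]]
bracket [272.7  37.2] 0.87 [[642.2, -27.0, 12.0]]
bracket [245.5 198.4] 0.72 [[499.8, -5.2, 12.0]]
bracket [225.9 322.8] 0.63 [[369.9, 13.2, 12.0]]
fixture [201.9 193.1] 0.87 [[503.7, 35.8, 12.0]]
```

View pics/w12.png

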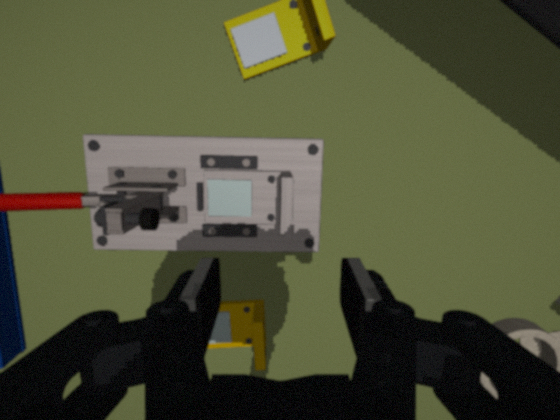

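```bash
python3 - <<'E'
from h import *
import pickle
a=pickle.load(open('w10.pkl','rb'));b=pickle.load(open('w12.pkl','rb'))
it,is_=cams.camera_info('top'),cams.camera_info('side')
print('leg pt',tri([(a,(360.1,201.1)),(b,(284.1,202.8))]),tri([(a,(360.1,201.1)),(b,(284.1,202.8)),(it,(330.4,226.7)),(is_,(302.9,267.8))]))
print('legtop',tri([(a,(368.5,206)),(b,(287,206))]))
for z in (50,60): print(ray(b,(287,206),z))
r=[cv2.resize(cv2.imread(f'pics/{k}.png')[130:260,240:400],None,fx=2.4,fy=2.4,interpolation=cv2.INTER_CUBIC) for k in('w10','w12')]
cv2.imwrite('pics/q4.png',np.hstack(r))
E
```

```text
leg pt (array([502.84195405, -40.92967678,  38.93214681]), [array([-0.1,  1. ]), array([ 0.1, -1. ])]) (array([505.80344032, -37.78142884,  41.65027726]), [array([-2.6, -1.7]), array([-3.3, -3.9]), array([ 2.2, -1.4]), array([-3. ,  0.1])])
legtop (array([504.38762153, -42.42093173,  62.71666754]), [array([-0. ,  0.4]), array([ 0. , -0.4])])
[501.4155699  -43.01632841  50.        ]
[503.48163709 -42.5355835   60.        ]
```

View pics/q4.png

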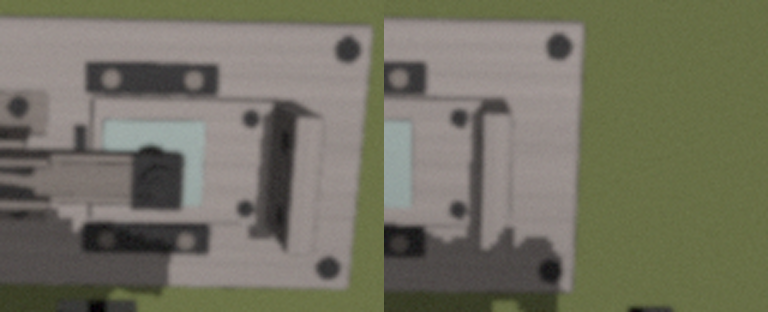

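Call:
{"api": "arm_command", "payload": {"series": [{"linear":[0.2,3.5,-0.2],"twist":0,"fingers":5},{"linear":[0.1,3.5,-0.2],"twist":0,"fingers":5},{"linear":[0.1,3.5,-0.2],"twist":0,"fingers":5},{"linear":[0.1,2,-0.2],"twist":0,"fingers":5},{"linear":[0,0,0],"twist":0,"fingers":5},{"linear":[0,0,0],"twist":0,"fingers":5},{"linear":[0,0,0],"twist":0,"fingers":5},{"linear":[0,0,0],"twist":0,"fingers":5},{"linear":[0,0,0],"twist":0,"fingers":5},{"linear":[0,0,0],"twist":0,"fingers":5}]}}

```text
time: 35.15
eef_pos: [506.5, -22.0, 107.4]
ee_rot: [-1.507, -0.018, -1.512]
contact_force: [-0.2, 0.6, 0.4]
finger_gap: 49.7
```

```bash
python3 st.py; python3 - <<'E'
from h import *
s=readout.get_state();R=Ro.from_euler('xyz',s['ee_rot']).as_matrix()
print((R.T@(np.array([503,-42,51])-s['eef_pos'])/10).round(2))
i=cams.camera_info('wrist'); cv2.imwrite('pics/w13.png',cams.capture('wrist')); print(proj(i,(503.5,-42,60)))
E
```

```text
t 35.15 q [-0.106, -0.198, 1.77, -0.008, 1.505, 1.406] p [506.5, -22.0, 107.4] r 507.0 rpy [-1.507, -0.018, -1.512]
tool x [ 0.059 -0.998  0.018] y [ 0.065 -0.014 -0.998] z [0.996 0.06  0.064] F [-0.2  0.6  0.4] gap 49.7
[ 1.87  5.63 -0.83]
[317.20476758 264.72637117]
```

View pics/w13.png

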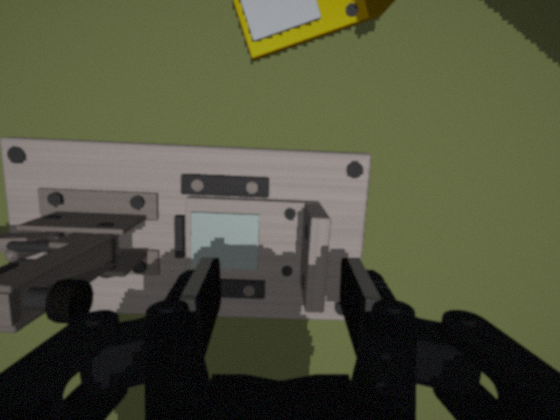

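Call:
{"api": "arm_command", "payload": {"series": [{"linear":[0.8,0,-0.3],"twist":1.3,"fingers":5},{"linear":[0.8,0,-0.3],"twist":1.3,"fingers":5},{"linear":[0.3,0,-0.2],"twist":0,"fingers":5},{"linear":[0,0,0],"twist":0,"fingers":5},{"linear":[0,0,0],"twist":0,"fingers":5},{"linear":[0,1.2,0],"twist":0,"fingers":5},{"linear":[0,1.2,0],"twist":0,"fingers":5},{"linear":[0,0,0],"twist":0,"fingers":5},{"linear":[0,0,0],"twist":0,"fingers":5},{"linear":[0,0,0],"twist":0,"fingers":5}]}}

```text
time: 36.03
eef_pos: [500.7, -44.9, 82.1]
ee_rot: [-1.504, -0.016, -1.564]
contact_force: [-0.3, 1.5, -1.5]
finger_gap: 50.2
```

```bash
python3 st.py; python3 - <<'E'
from h import *
s=readout.get_state();R=Ro.from_euler('xyz',s['ee_rot']).as_matrix()
print((R.T@(np.array([503,-42,51])-s['eef_pos'])/10).round(2))
i=cams.camera_info('wrist'); cv2.imwrite('pics/w14.png',cams.capture('wrist')); print(proj(i,(503.5,-42,60)))
E
```

```text
t 36.03 q [-0.154, -0.199, 1.816, -0.005, 1.456, 1.41] p [500.7, -44.9, 82.1] r 502.7 rpy [-1.504, -0.016, -1.564]
tool x [ 0.006 -1.     0.016] y [ 0.067 -0.015 -0.998] z [0.998 0.007 0.067] F [-0.3  1.5 -1.5] gap 50.2
[-0.34  3.11  0.02]
[271.23609711 270.54544819]
```

View pics/w14.png

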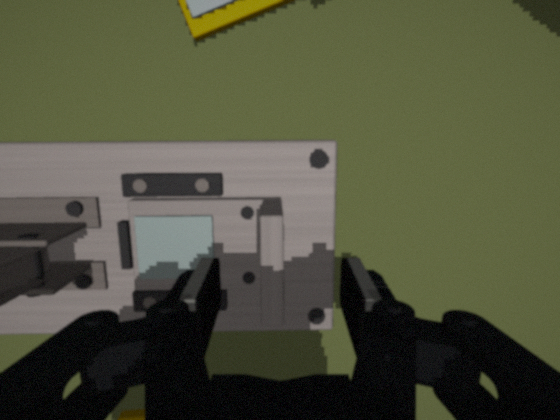

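Call:
{"api": "arm_command", "payload": {"series": [{"linear":[-0.1,1.0,0],"twist":0,"fingers":5},{"linear":[-0.1,1.0,0],"twist":0,"fingers":5},{"linear":[-0.1,1.0,0],"twist":0,"fingers":5},{"linear":[0,0,0],"twist":0,"fingers":3},{"linear":[0,0,0],"twist":0,"fingers":1},{"linear":[0,0,0],"twist":0,"fingers":0},{"linear":[0,0,0],"twist":0,"fingers":0},{"linear":[0,0,0],"twist":0,"fingers":0},{"linear":[0,0,0],"twist":0,"fingers":0},{"linear":[0,0,0],"twist":0,"fingers":0}]}}

```text
time: 36.92
eef_pos: [503.2, -41.5, 49.8]
ee_rot: [-1.503, -0.015, -1.563]
contact_force: [-0.6, 0.5, -1.1]
finger_gap: 9.1
```

```bash
python3 st.py
```

```text
t 36.92 q [-0.147, -0.17, 1.849, -0.005, 1.393, 1.417] p [503.2, -41.5, 49.8] r 504.9 rpy [-1.503, -0.015, -1.563]
tool x [ 0.007 -1.     0.015] y [ 0.068 -0.015 -0.998] z [0.998 0.008 0.068] F [-0.6  0.5 -1.1] gap 9.1
```

Call:
{"api": "arm_command", "payload": {"series": [{"linear":[0,-1.5,0],"twist":0,"fingers":0},{"linear":[0,-3,0],"twist":0,"fingers":0},{"linear":[0,-3.5,0.2],"twist":0,"fingers":0},{"linear":[0,-3.5,0.2],"twist":0,"fingers":0},{"linear":[0,-3.5,0.2],"twist":0,"fingers":0},{"linear":[-1.5,-1,0],"twist":0,"fingers":0},{"linear":[-3,0,-0.4],"twist":0,"fingers":0},{"linear":[-3.5,0,-0.6],"twist":0,"fingers":0},{"linear":[-3.5,0,-0.6],"twist":0,"fingers":0},{"linear":[-3.5,0,-0.6],"twist":0,"fingers":0}]}}

```text
time: 37.75
eef_pos: [474.8, 109.1, 211.9]
ee_rot: [-1.505, -0.017, -1.577]
contact_force: [0.3, 0.1, -1.3]
finger_gap: 9.0
```

```bash
python3 st.py; python3 - <<'E'
from h import *
s=cams.capture('side'); cv2.imwrite('pics/s15.png',s)
t=cams.capture('top'); cv2.imwrite('pics/t15.png',t)
E
```

```text
t 37.75 q [0.175, -0.271, 1.646, -0.029, 1.705, 1.747] p [474.8, 109.1, 211.9] r 487.2 rpy [-1.505, -0.017, -1.577]
tool x [-0.007 -1.     0.017] y [ 0.066 -0.017 -0.998] z [ 0.998 -0.006  0.066] F [ 0.3  0.1 -1.3] gap 9.0
```

View pics/s15.png

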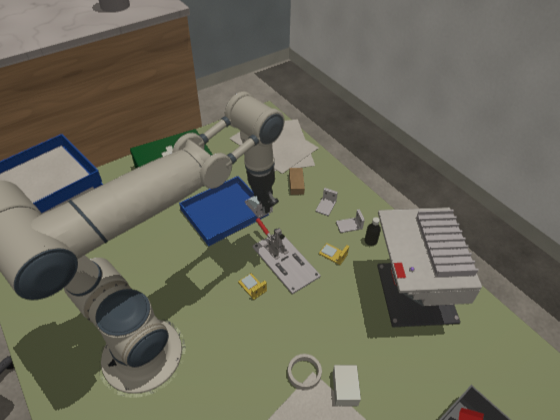

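View pics/t15.png

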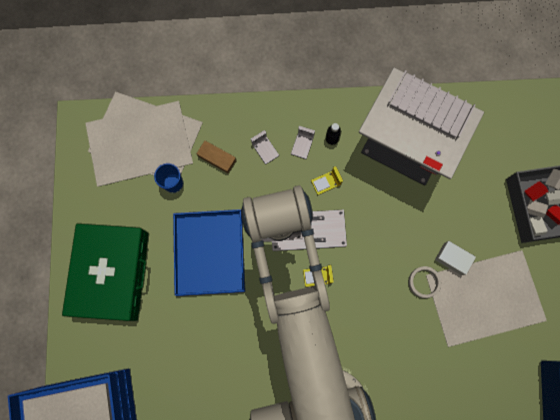

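```bash
python3 - <<'E'
from h import *
it=cams.camera_info('top')
for p in [(173,212),(243,210),(245,294),(175,297)]: print(ray(it,p,35).round(0))
a=cv2.imread('pics/side0.png')[200:330,370:490];b=cv2.imread('pics/s15.png')[200:330,370:490]
cv2.imwrite('pics/q5.png',np.hstack([cv2.resize(x[40:110,0:60],None,fx=6,fy=6,interpolation=cv2.INTER_CUBIC) for x in (a,b)]))
s=readout.get_state();R=Ro.from_euler('xyz',s['ee_rot']).as_matrix()
print((R.T@(np.array([446,285,130])-s['eef_pos'])/10).round(2))
E
```

```text
[569. 427.  35.]
[565. 222.  35.]
[321. 224.  35.]
[323. 423.  35.]
[-17.37   7.7   -3.29]
```

View pics/q5.png

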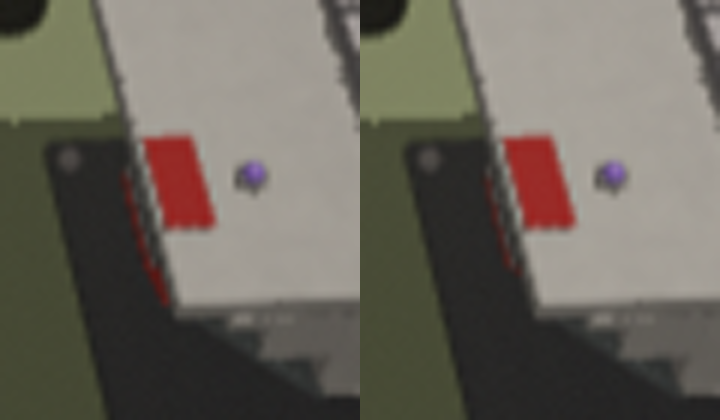

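Call:
{"api": "arm_command", "payload": {"series": [{"linear":[-3.5,0,-0.6],"twist":0,"fingers":0},{"linear":[-3.5,0.5,-0.6],"twist":0,"fingers":0},{"linear":[-3.5,1,-0.6],"twist":0,"fingers":0},{"linear":[-3,2,-0.6],"twist":0,"fingers":0},{"linear":[-1.5,2,-0.4],"twist":0,"fingers":0},{"linear":[-0.5,2,-0.3],"twist":0,"fingers":0},{"linear":[0,1,0],"twist":0,"fingers":0},{"linear":[0,0,0],"twist":0,"fingers":0},{"linear":[0,0,0],"twist":0,"fingers":0},{"linear":[0,0,0],"twist":0,"fingers":0}]}}

```text
time: 38.68
eef_pos: [450.4, 267.6, 119.3]
ee_rot: [-1.502, -0.019, -1.574]
contact_force: [0.0, 0.3, -2.3]
finger_gap: 9.0
```

```bash
python3 st.py; python3 - <<'E'
from h import *
s=cams.capture('side'); cv2.imwrite('pics/s16.png',cv2.resize(s[150:270,160:310],None,fx=4,fy=4,interpolation=cv2.INTER_CUBIC))
i=cams.camera_info('wrist');w=cams.capture('wrist'); cv2.imwrite('pics/w16.png',w)
E
```

```text
t 38.68 q [0.501, -0.141, 1.698, -0.05, 1.534, 2.075] p [450.4, 267.6, 119.3] r 523.9 rpy [-1.502, -0.019, -1.574]
tool x [-0.003 -1.     0.019] y [ 0.069 -0.019 -0.997] z [ 0.998 -0.002  0.069] F [ 0.   0.3 -2.3] gap 9.0
```

View pics/s16.png

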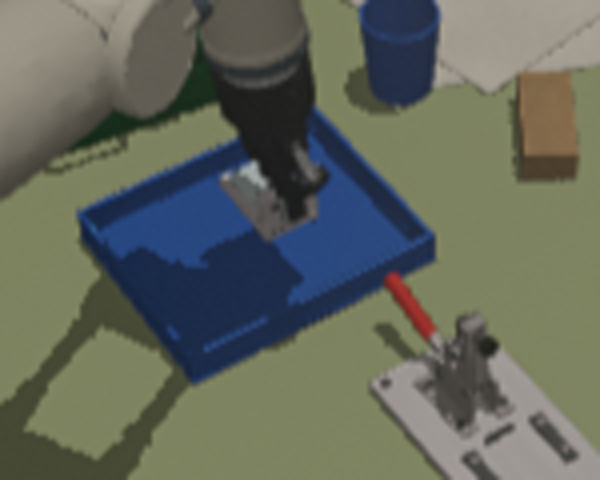

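View pics/w16.png

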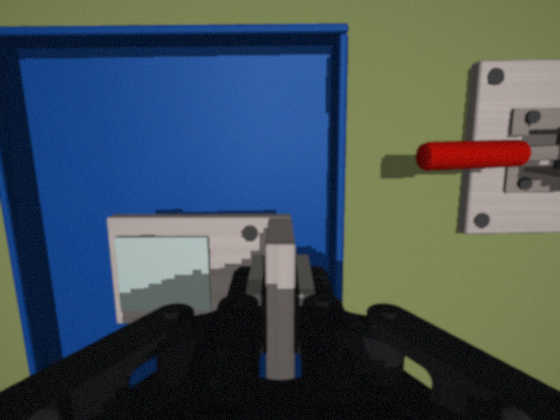

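Call:
{"api": "arm_command", "payload": {"series": [{"linear":[-0.8,1,-0.1],"twist":0,"fingers":0},{"linear":[-0.8,1.5,-0.1],"twist":0,"fingers":0},{"linear":[-0.6,1.5,-0.1],"twist":0,"fingers":0},{"linear":[0,1.0,-0.1],"twist":0,"fingers":0},{"linear":[0,0.5,0],"twist":0,"fingers":0},{"linear":[0,0,0],"twist":0,"fingers":0},{"linear":[0,0,0],"twist":0,"fingers":0},{"linear":[0,0,0],"twist":0,"fingers":0},{"linear":[0,0,0],"twist":0,"fingers":0},{"linear":[0,0,0],"twist":0,"fingers":0}]}}

```text
time: 39.62
eef_pos: [455.8, 290.2, 69.0]
ee_rot: [-1.488, -0.011, -1.58]
contact_force: [0.2, -0.1, -1.8]
finger_gap: 8.9
```

```bash
python3 st.py
```

```text
t 39.62 q [0.535, -0.079, 1.731, -0.053, 1.424, 2.12] p [455.8, 290.2, 69.0] r 540.3 rpy [-1.488, -0.011, -1.58]
tool x [-0.009 -1.     0.011] y [ 0.082 -0.012 -0.997] z [ 0.997 -0.008  0.083] F [ 0.2 -0.1 -1.8] gap 8.9
```

Call:
{"api": "arm_command", "payload": {"series": [{"linear":[0,0.5,0],"twist":0,"fingers":0},{"linear":[0,0.5,0],"twist":0,"fingers":0},{"linear":[0,0.5,0],"twist":0,"fingers":0},{"linear":[0,0.3,0],"twist":0,"fingers":0},{"linear":[0,0.2,0],"twist":0,"fingers":0},{"linear":[0,0,0],"twist":0,"fingers":0},{"linear":[0,0,0],"twist":0,"fingers":0},{"linear":[0,0,0],"twist":0,"fingers":0},{"linear":[0,0,0],"twist":0,"fingers":0},{"linear":[0,0,0],"twist":0,"fingers":0}]}}

```text
time: 40.45
eef_pos: [458.2, 290.0, 48.0]
ee_rot: [-1.487, -0.01, -1.58]
contact_force: [0.0, -0.8, -1.6]
finger_gap: 9.2
```

```bash
python3 st.py
```

```text
t 40.45 q [0.532, -0.059, 1.751, -0.053, 1.383, 2.12] p [458.2, 290.0, 48.0] r 542.2 rpy [-1.487, -0.01, -1.58]
tool x [-0.009 -1.     0.01 ] y [ 0.084 -0.011 -0.996] z [ 0.996 -0.008  0.084] F [ 0.  -0.8 -1.6] gap 9.2
```

Call:
{"api": "arm_command", "payload": {"series": [{"linear":[0,0.2,0],"twist":0,"fingers":0},{"linear":[0,0.2,0],"twist":0,"fingers":0},{"linear":[0,0.1,0],"twist":0,"fingers":0},{"linear":[0,0.1,0],"twist":0,"fingers":0},{"linear":[0,0.1,0],"twist":0,"fingers":0},{"linear":[0,0.1,0],"twist":0,"fingers":0},{"linear":[0,0,0],"twist":0,"fingers":0},{"linear":[0,0,0],"twist":0,"fingers":0},{"linear":[0,0,0],"twist":0,"fingers":0},{"linear":[0,0,0],"twist":0,"fingers":0}]}}

```text
time: 41.28
eef_pos: [460.0, 290.6, 42.3]
ee_rot: [-1.483, -0.008, -1.58]
contact_force: [-0.4, -0.9, -0.3]
finger_gap: 9.3
```

```bash
python3 st.py; python3 - <<'E'
from h import *
s=cams.capture('side'); cv2.imwrite('pics/s17.png',cv2.resize(s[150:270,160:310],None,fx=4,fy=4,interpolation=cv2.INTER_CUBIC))
E
```

```text
t 41.28 q [0.531, -0.053, 1.756, -0.053, 1.368, 2.119] p [460.0, 290.6, 42.3] r 544.1 rpy [-1.483, -0.008, -1.58]
tool x [-0.009 -1.     0.008] y [ 0.087 -0.008 -0.996] z [ 0.996 -0.008  0.087] F [-0.4 -0.9 -0.3] gap 9.3
```

View pics/s17.png

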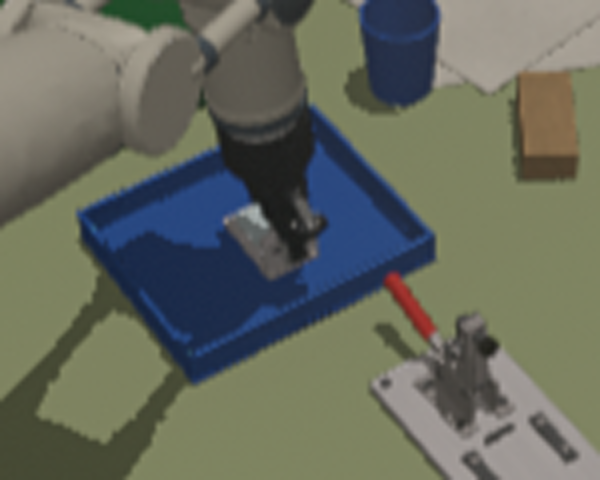

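Call:
{"api": "arm_command", "payload": {"series": [{"linear":[0,0.1,0],"twist":0,"fingers":0},{"linear":[0,0,0],"twist":0,"fingers":0},{"linear":[0,0,0],"twist":0,"fingers":1.2},{"linear":[0,0,0],"twist":0,"fingers":1.8},{"linear":[0,0,0],"twist":0,"fingers":2.4},{"linear":[0,0,0],"twist":0,"fingers":3},{"linear":[0,-0.1,0],"twist":0,"fingers":3},{"linear":[0,-0.2,0],"twist":0,"fingers":3},{"linear":[0,0,0],"twist":0,"fingers":3},{"linear":[0,0,0],"twist":0,"fingers":3}]}}

```text
time: 42.17
eef_pos: [460.5, 291.0, 45.7]
ee_rot: [-1.481, -0.007, -1.58]
contact_force: [-0.3, -1.1, -0.3]
finger_gap: 29.9
```

```bash
python3 st.py; python3 - <<'E'
from h import *
w=cams.capture('wrist'); cv2.imwrite('pics/w18.png',w)
E
```

```text
t 42.17 q [0.531, -0.056, 1.752, -0.053, 1.372, 2.119] p [460.5, 291.0, 45.7] r 544.8 rpy [-1.481, -0.007, -1.58]
tool x [-0.009 -1.     0.007] y [ 0.089 -0.007 -0.996] z [ 0.996 -0.008  0.089] F [-0.3 -1.1 -0.3] gap 29.9
```

View pics/w18.png

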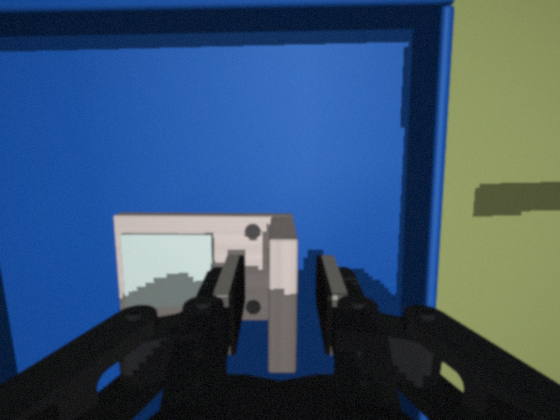

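Call:
{"api": "arm_command", "payload": {"series": [{"linear":[0,-1.5,0],"twist":0,"fingers":3},{"linear":[0,-2,0],"twist":0,"fingers":3},{"linear":[0,-3,0],"twist":0,"fingers":3},{"linear":[0,-3.5,0],"twist":0,"fingers":3},{"linear":[0,-3.5,0],"twist":0,"fingers":3},{"linear":[0,-3,0],"twist":0,"fingers":3},{"linear":[0,-2,0],"twist":0,"fingers":3},{"linear":[0,0,0],"twist":0,"fingers":3},{"linear":[0,0,0],"twist":0,"fingers":3},{"linear":[0,0,0],"twist":0,"fingers":3}]}}

```text
time: 43.05
eef_pos: [441.9, 291.5, 235.2]
ee_rot: [-1.486, -0.009, -1.58]
contact_force: [0.2, 0.7, -0.3]
finger_gap: 29.7
```

```bash
python3 st.py; python3 - <<'E'
from h import *
i=cams.camera_info('wrist');w=cams.capture('wrist'); s=cams.capture('side')
cv2.imwrite('pics/f.png',np.hstack([cv2.resize(w,(400,300)),cv2.resize(s,(400,300))]))
for d in cams.spot_point('bracket','wrist')[:2]+cams.spot_point('handle_grip','wrist')[:1]: print(np.round(d['position']),d['confidence'],ray(i,d['position'],5).round(),ray(i,d['position'],52).round())
cv2.imwrite('pics/f2.png',cv2.resize(s[230:320,370:470],None,fx=6,fy=6,interpolation=cv2.INTER_CUBIC))
E
```

```text
t 43.05 q [0.551, -0.157, 1.508, -0.053, 1.724, 2.12] p [441.9, 291.5, 235.2] r 529.4 rpy [-1.486, -0.009, -1.58]
tool x [-0.009 -1.     0.009] y [ 0.085 -0.01  -0.996] z [ 0.996 -0.009  0.085] F [ 0.2  0.7 -0.3] gap 29.7
[241. 186.] 0.67 [457. 327.   5.] [463. 322.  52.]
[546. 270.] 0.64 [367.  16.   5.] [384.  53.  52.]
[431. 139.] 0.71 [500. 144.   5.] [500. 163.  52.]
```

View pics/f.png

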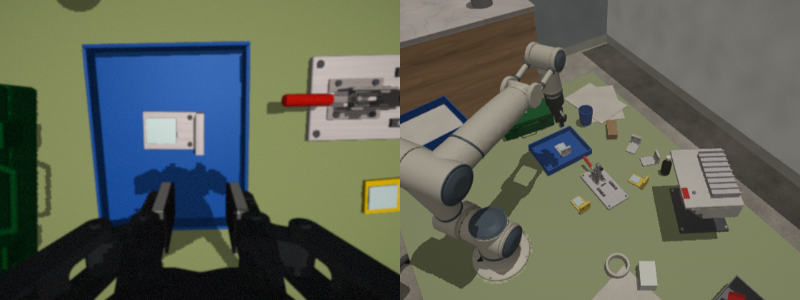

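View pics/f2.png

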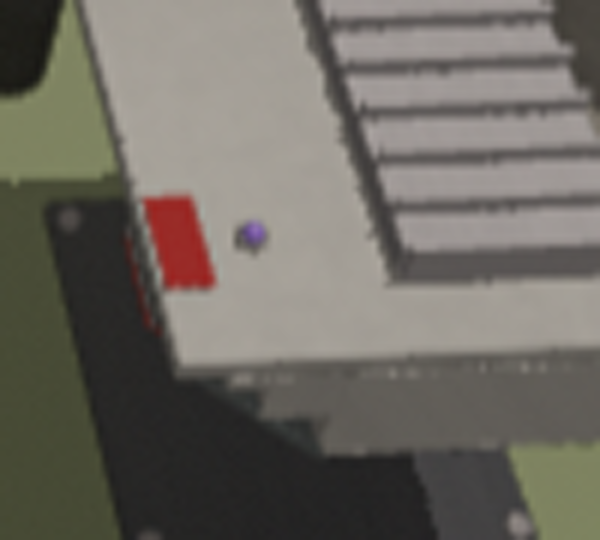

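```bash
python3 -c "
from rig import sign_off
print(sign_off())"
```

```text
the job is handed in; nothing more can be done
None
```

I ran all three steps in order and handed the job in at about 43 s of the 67 s allowed. The one thing I could not confirm is that the paddle passed 0.29 rad.

**What I did**
- **Tilting the fingers:** a move can only turn the tool about its own axis, so I tilted it by pushing the arm against its reach limit. I brought it back near vertical at the inner limit.
- **Lamp:** I pressed the paddle with the fingers pointing in and down along the panel. The first two tries slid along its face. The third met a firm stop at about 24 N square to it.
- **Clamp:** I pushed the handle right back.
- **Bracket:** I gripped the leg, lifted the bracket clear of the raised clamp arm, lowered it into the tray until the floor took its weight, and released it.

**Last checks**
- **Paddle:** in the side view its lower edge has drawn back under the lip compared with the start, and its face no longer shows. Together with the firm stop, I take it to be fully in. I never measured its angle, and the violet pilot light looks the same before and after, so it showed nothing either way.
- **Clamp:** the handle lies back at about 1.26 rad by the wrist camera, and the clamp arm is upright.
- **Bracket:** it looks flat on its base in the tray, about 13 mm from the middle by the wrist camera. I measured its position only, not its tilt.
- **Gripper and other things:** the gripper is open and about 20 cm clear above the tray. I saw nothing else on the bench out of place, but I did not measure it.

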